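Find the full screw tin in the transit tray and hold it up

TASK

Three identical closed screw tins have come back in the transit tray and only one is still full: lift the yellow transit bar up and out of its two hooks and lay it on the open bench in front of the tray, on the robot's side. Then heft the tins one at a time, working from the robot's left to its right, lifting each one straight up, a few centimetres clear of its own compartment, and setting the lighter ones gently back upright in the compartment they came from. Finish while holding the heaviest tin still and upright in the gripper, its base about 20 cm above the bench and nothing else carrying it; do not put it down or let go, and leave everything else on the bench alone.

Things in the scene. Friction and masses are not known exactly. Their poses are not given: they have to be found in the camera images.
- tray: low grey steel transit tray fixed on the bench, 100 along x, 383 along y, walls 22 high, floor 4 thick. Origin: centre of its underside, on the bench; +x points away from the robot, +y to the robot's left. Two cross walls make three equal compartments centred at y = +125 (left), 0 and -125 (right), 122 by 92 inside, one tin standing near the middle of each.
- bar_mid (a point): centre of the loose yellow transit bar with black bands: straight bar 414 long (its y), 12 thick (its x), 32 tall (its z), about 0.2 kg. It starts on edge in the two hooks, along the tray's y, straight above the tins: underside 93 above the bench, 14 above the lids. It lifts straight up out of the hooks and stands on the bench on edge.
- hook_l (a point): left upturned steel J-hook, just outside the tray's left end (tray y = +204): this point is the middle of its seat, 93 above the bench; slot 17 wide, front lip (robot's side) rises 14 above the seat, back 28; the upright that carries it, 30 wide, is 105 tall and stands 11 further out
- hook_r (a point): right upturned steel J-hook, just outside the tray's right end (tray y = -204): this point is the middle of its seat, 93 above the bench; slot 17 wide, front lip (robot's side) rises 14 above the seat, back 28; the upright that carries it, 30 wide, is 105 tall and stands 11 further out
- tin_a_mid (a point): one of three closed tins that look exactly alike (bare metal, green and white band, steel lid): upright cylinder 60 in diameter, 75 tall; this point is its centre, 37.5 above its underside, its z axis is the tin's own axis. Which compartment it starts in varies. The full tin weighs 0.59 to 0.69 kg, each part-used one 0.25 to 0.40 kg.
- tin_b_mid (a point): one of three closed tins that look exactly alike (bare metal, green and white band, steel lid): upright cylinder 60 in diameter, 75 tall; this point is its centre, 37.5 above its underside, its z axis is the tin's own axis. Which compartment it starts in varies. The full tin weighs 0.59 to 0.69 kg, each part-used one 0.25 to 0.40 kg.
- tin_c_mid (a point): one of three closed tins that look exactly alike (bare metal, green and white band, steel lid): upright cylinder 60 in diameter, 75 tall; this point is its centre, 37.5 above its underside, its z axis is the tin's own axis. Which compartment it starts in varies. The full tin weighs 0.59 to 0.69 kg, each part-used one 0.25 to 0.40 kg.
- tape_roll: roll of brown packing tape lying flat, outside diameter 100, hole 76, 48 tall; origin at the centre of its underside; to be left alone
- marker: black marker pen with a red cap lying on its side, 130 long along its x, 19 thick; origin under its middle, on the bench; to be left alone
- cutter: orange carton cutter lying flat, 155 long along its x, 30 wide, 16 thick; origin under its middle, on the bench; to be left alone
- tablet: rugged black tablet lying flat with a blue screen, 255 along its x, 175 along its y, 24 thick; origin under its middle, on the bench; to be left alone
- scanner: grey and black hand-held bar code scanner lying flat, 180 long along its x, 66 wide, 45 tall; origin under its middle, on the bench; to be left alone
- carton: small closed cardboard box, 130 along its x, 100 along its y, 70 tall; origin at the centre of its underside; to be left alone
Not all that is in view belongs to the job. What is shaped like the part that bears tin_c_mid but pink is not meant. Leave any purple look-alike of the part that bears tin_b_mid alone.

How it is judged:
On the way, in this order (a step that is already met when the one before it is completed fails the run):
1. the transit bar is out of its hooks, laid on the bench in front of the tray and let go (height (world z) of bar_mid below 0.03 m and x of bar_mid in the frame of tray below -0.07 m and contact force between bar and tray below 0.1 N and contact force between bar and the fingers below 0.1 N and linear speed of bar below 0.03 m/s), for 0.2 s.
2. the left tin is lifted clear (((height (world z) of tin_a_mid above 0.06 m and y of tin_a_mid in the frame of tray between 0.075 and 0.175 m and contact force between tin_a and the fingers above 0.5 N and contact force between tin_a and tray below 0.1 N) or (height (world z) of tin_b_mid above 0.06 m and y of tin_b_mid in the frame of tray between 0.075 and 0.175 m and contact force between tin_b and the fingers above 0.5 N and contact force between tin_b and tray below 0.1 N) or (height (world z) of tin_c_mid above 0.06 m and y of tin_c_mid in the frame of tray between 0.075 and 0.175 m and contact force between tin_c and the fingers above 0.5 N and contact force between tin_c and tray below 0.1 N))), for 0.1 s.
3. the middle tin is lifted clear (((height (world z) of tin_a_mid above 0.06 m and y of tin_a_mid in the frame of tray between -0.05 and 0.05 m and contact force between tin_a and the fingers above 0.5 N and contact force between tin_a and tray below 0.1 N) or (height (world z) of tin_b_mid above 0.06 m and y of tin_b_mid in the frame of tray between -0.05 and 0.05 m and contact force between tin_b and the fingers above 0.5 N and contact force between tin_b and tray below 0.1 N) or (height (world z) of tin_c_mid above 0.06 m and y of tin_c_mid in the frame of tray between -0.05 and 0.05 m and contact force between tin_c and the fingers above 0.5 N and contact force between tin_c and tray below 0.1 N))), for 0.1 s.
4. the right tin is lifted clear (((height (world z) of tin_a_mid above 0.06 m and y of tin_a_mid in the frame of tray between -0.175 and -0.075 m and contact force between tin_a and the fingers above 0.5 N and contact force between tin_a and tray below 0.1 N) or (height (world z) of tin_b_mid above 0.06 m and y of tin_b_mid in the frame of tray between -0.175 and -0.075 m and contact force between tin_b and the fingers above 0.5 N and contact force between tin_b and tray below 0.1 N) or (height (world z) of tin_c_mid above 0.06 m and y of tin_c_mid in the frame of tray between -0.175 and -0.075 m and contact force between tin_c and the fingers above 0.5 N and contact force between tin_c and tray below 0.1 N))), for 0.1 s.
At the end, for the whole second after the job is handed in: Heaviest tin held by the fingers alone, still, within 14 deg of upright, centre over 170 mm above the bench; the two left (both under 0.5 kg) upright, let go, on the tray floor within 50 mm of their starts; bar let go on the bench, off the tray, centre over 70 mm in front of the tray's middle (all of step 1 and ((height (world z) of tin_a_mid above 0.17 m and angle between tin_a_mid's own z axis and vertical below 0.25 rad and linear speed of each of tin_a, tin_b, tin_c below 0.03 m/s and contact force between tin_a and the fingers above 1 N and contact force between tin_a and tray below 0.1 N and contact force between tin_a and bar below 0.1 N and contact force between tin_a and tin_b below 0.1 N and contact force between tin_a and tin_c below 0.1 N and contact force between tin_b and tray between 1.5 and 4.9 N and distance of each of tin_b_mid, tin_c_mid from where it was at the start of the episode below 0.05 m and height (world z) of each of tin_b_mid, tin_c_mid below 0.055 m and angle between each of tin_b_mid, tin_c_mid's own z axis and vertical below 0.1 rad and contact force between each of tin_b, tin_c and the fingers below 0.1 N and contact force between tin_c and tray between 1.5 and 4.9 N) or (height (world z) of tin_b_mid above 0.17 m and angle between tin_b_mid's own z axis and vertical below 0.25 rad and linear speed of each of tin_b, tin_a, tin_c below 0.03 m/s and contact force between tin_b and the fingers above 1 N and contact force between tin_b and tray below 0.1 N and contact force between tin_b and bar below 0.1 N and contact force between tin_b and tin_a below 0.1 N and contact force between tin_b and tin_c below 0.1 N and contact force between tin_a and tray between 1.5 and 4.9 N and distance of each of tin_a_mid, tin_c_mid from where it was at the start of the episode below 0.05 m and height (world z) of each of tin_a_mid, tin_c_mid below 0.055 m and angle between each of tin_a_mid, tin_c_mid's own z axis and vertical below 0.1 rad and contact force between each of tin_a, tin_c and the fingers below 0.1 N and contact force between tin_c and tray between 1.5 and 4.9 N) or (height (world z) of tin_c_mid above 0.17 m and angle between tin_c_mid's own z axis and vertical below 0.25 rad and linear speed of each of tin_c, tin_a, tin_b below 0.03 m/s and contact force between tin_c and the fingers above 1 N and contact force between tin_c and tray below 0.1 N and contact force between tin_c and bar below 0.1 N and contact force between tin_c and tin_a below 0.1 N and contact force between tin_c and tin_b below 0.1 N and contact force between tin_a and tray between 1.5 and 4.9 N and distance of each of tin_a_mid, tin_b_mid from where it was at the start of the episode below 0.05 m and height (world z) of each of tin_a_mid, tin_b_mid below 0.055 m and angle between each of tin_a_mid, tin_b_mid's own z axis and vertical below 0.1 rad and contact force between each of tin_a, tin_b and the fingers below 0.1 N and contact force between tin_b and tray between 1.5 and 4.9 N))); the arm keeps its last pose, push and grip.
It fails at once if the bar is dropped or thrown instead of being set down ((linear speed of bar above 0.7 m/s and contact force between bar and the fingers below 0.05 N)).
It fails at once if a tin is dropped or thrown instead of being set down ((linear speed of tin_a above 0.7 m/s and contact force between tin_a and the fingers below 0.05 N) or (linear speed of tin_b above 0.7 m/s and contact force between tin_b and the fingers below 0.05 N) or (linear speed of tin_c above 0.7 m/s and contact force between tin_c and the fingers below 0.05 N)).
It fails at once if a tin is tipped over (angle between any of tin_a_mid, tin_b_mid, tin_c_mid's own z axis and vertical above 0.6 rad).
It fails at once if something else on the bench is pushed out of its place (distance of any of tape_roll, marker, cutter, tablet, scanner, carton from where it was at the start of the episode above 0.03 m).
It also fails if it takes over 72 s, if anything falls off the work surface, if the arm or the gripper's body presses on something with over 40 N, if the wrist force passes 120 N, or if a joint passes its speed limit or range.

ROBOT

A 6-joint arm with a two-finger parallel gripper is mounted at the origin on the work surface. World frame = base frame: x ahead of the robot, y to its left, z up, the work surface at z = 0. Lengths are in m, angles in rad, forces in N, time in s.
With the tool pointing down it reaches from about 0.3 to 0.875 m from the base axis. Payload 6.4 kg.
Tool frame: the origin (TCP) lies midway between the tips of the shut fingers; the grasp point (between the pads) lies 19 mm behind it; x points along the fingers, z is the direction in which the jaws open and shut, and the axes are right-handed (so a half turn about x gives the same grasp; the last joint's range is limited). The gripper opens to 88 mm and grips with 3 to 60 N. Pads are 18 mm wide; open, the fingers measure 123 mm over their backs; the gripper's body (75 mm by 187 mm) begins 45 mm behind the grasp point.
Start: joints at [1.022, 0.181, 1.607, -0, 1.354, -0.206], TCP at [0.193, 0.542, 0.202] pointing down, gripper open.
Joint ranges: [-2.99, 2.99], [-0.89, 2.07], [0.3, 2.58], [-1.14, 4.28], [0, 2.63], [-3.12, 3.12]. Speed limits (rad/s): [2.57, 2.57, 3.01, 3.14, 3.14, 3.14].

INTERFACE

Orientations are given as a unit quaternion [x, y, z, w].
In Python, from station import bot, eyes gives the robot as it stands.
- The arm moves only by the shell command python3 -m jog 'ROWS' [FORCE]. ROWS is JSON, a list of rows, each a list of 7 numbers: the shift along the world's x, y, z in m, then the turn, a rotation vector about the world's x, y, z in degrees, then the gripper's target within -1 to 1 (fully open at 1, half-way at 0, shut at -1). In form: [[tx, ty, tz, rx, ry, rz, claw], ...]. A call has 1 to 5 rows; each row is the pose to reach, as a shift and turn from the pose commanded when the call began; what a row does not reach only later rows make up. A row lasts 1/12 s, in which the tool goes at most 41.7 mm and 7.16 degrees, less where a joint would pass 70% of its speed; a pose out of reach is approached as far as the arm can. A call with a gripper value outside its range is refused whole. The fingers move at their own pace and stop on an object; FORCE is the grip in N (left out, the last holds). Time passes only in rows, so rows that repeat a pose let the fingers close. It gives the time, the measured TCP pose, the force and the opening at its end, in the units of the state.
- bot.state(): the state, without advancing time (a new reading comes with each control period).
- eyes.read_camera(name): name is "side" or "top" or "wrist"; returns a dict with "img" (400x640x3 uint8, red, green, blue), "camera_matrix" (3x3 intrinsics, pixels), "eye" and "orientation" of the camera in the world; the wrist camera has in their place "tool_from_camera" (4x4, takes a point from camera to tool coordinates, whose origin is the TCP and whose axes are the tool frame's). Camera axes: x right, y down, z forward; pixel columns grow to the right and rows downward; lengths in m; the calibration is good to about 2 mm. A picture is of the moment at which its call begins: read the wrist's pose just before it. There is no depth.
- bot.finish_job(): hands the job in, once; it reports no verdict.
The state is a dict: "time_s": time; "q": joint angles; "joint_velocities": joint speeds; "effort": joint torques, N m; "tcp_pos": TCP position; "eef_rot": TCP orientation; "wrist_force": force on the tool from outside, world axes, zero at the start; "torque": the same for the moment, N m; "finger_gap": opening from 0.0 (shut) to 1.0 (fully open).
Only numpy, scipy, OpenCV 4.12 (cv2) and the standard library are available. Lean on these libraries where they do the work, as an engineer would, in place of code of your own. Each camera call takes 0.05 s, during which the arm holds its last target.

## Working session

There is one attempt and no reset: what is moved stays moved. The work goes in short steps, Python scripts to look and compute and a shell command to move; the robot and the scene stay as the last step left them, time stands still between calls to the robot, and variables do not carry over. Pictures are saved under pics/ and viewed, and the job is handed in when it is done.

```bash
ls; mkdir -p pics; cat > h.py <<'E'
import numpy as np, cv2
from station import bot, eyes
from scipy.spatial.transform import Rotation as R
def snap(name,fn):
    st=bot.state(); d=eyes.read_camera(name)
    cv2.imwrite(f'pics/{fn}.png',cv2.cvtColor(d['img'],cv2.COLOR_RGB2BGR)); return d,st
def cam(d,st=None):
    K=np.array(d['camera_matrix'])
    if 'eye' in d:
        o=np.array(d['orientation']); Rm=o if o.shape==(3,3) else R.from_quat(o).as_matrix()
        return K,Rm,np.array(d['eye'])
    T=np.array(d['tool_from_camera']); Rt=R.from_quat(st['eef_rot']).as_matrix()
    return K,Rt@T[:3,:3],Rt@T[:3,3]+np.array(st['tcp_pos'])
def ray(c,u,v,z):
    K,Rm,e=c; r=Rm@np.linalg.solve(K,[u,v,1.]); return e+r*(z-e[2])/r[2]
def proj(c,p):
    K,Rm,e=c; q=K@(Rm.T@(np.array(p)-e)); return q[:2]/q[2]
E
python3 - <<'E'
from h import *
import pickle
for n in('side','top','wrist'):
    d,st=snap(n,n+'0'); c=cam(d,st); pickle.dump(c,open(n+'.pkl','wb')); print(n,c)
print(bot.state())
E
```

```text
pics
side (array([[507.44428177,   0.        , 317.19449359],
       [  0.        , 507.44428177, 203.22735142],
       [  0.        ,   0.        ,   1.        ]]), array([[ 0.96722152, -0.16622574,  0.19196754],
       [-0.25387532, -0.64926442,  0.71694005],
       [ 0.0054638 , -0.74217567, -0.67018313]]), array([ 0.17373094, -1.22067674,  1.25974993]))
top (array([[374.250246  ,   0.        , 326.84999339],
       [  0.        , 374.250246  , 200.70140089],
       [  0.        ,   0.        ,   1.        ]]), array([[ 0.03126232, -0.97615674,  0.21480382],
       [-0.99950584, -0.03123661,  0.00351504],
       [ 0.00327851, -0.21480756, -0.97665089]]), array([0.23979864, 0.03352909, 1.427326  ]))
wrist (array([[323.37715359,   0.        , 319.20779721],
       [  0.        , 323.37715359, 197.91027506],
       [  0.        ,   0.        ,   1.        ]]), array([[ 0.33682922,  0.89441172,  0.29423419],
       [ 0.94156237, -0.31912113, -0.1078054 ],
       [-0.00252606,  0.31335185, -0.94963374]]), array([0.11597843, 0.56824352, 0.38430995]))
{'time_s': 0.15, 'q': array([ 1.02170768e+00,  1.81370266e-01,  1.60772545e+00,  2.34335972e-05,
        1.35378818e+00, -2.06301084e-01]), 'joint_velocities': array([ 0.00029231, -0.00167316, -0.00335852, -0.00060873, -0.0005832 ,
        0.00098709]), 'effort': array([ 1.07650915e-04, -4.34231830e+01, -3.42174518e+01,  7.02180597e-02,
        3.56792333e-02, -1.06210896e-04]), 'tcp_pos': array([0.19301342, 0.54118235, 0.20124275]), 'eef_rot': array([-0.40756811,  0.57837516,  0.40722093,  0.57753054]), 'wrist_force': array([ 0.2433324 , -0.29724194, -0.17542624]), 'torque': array([0.05097067, 0.00121979, 0.00422425]), 'finger_gap': 1.0013194712687383}
```

View pics/top0.png

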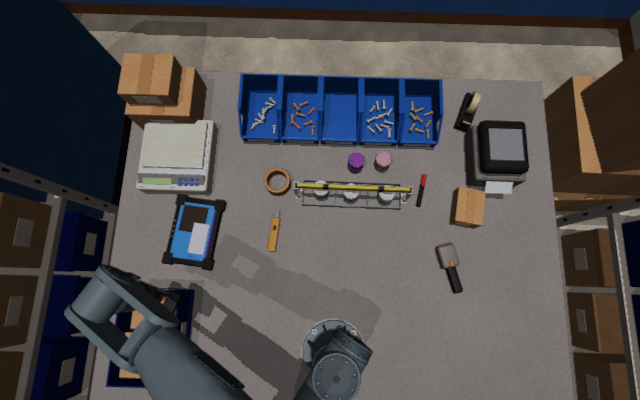

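View pics/side0.png

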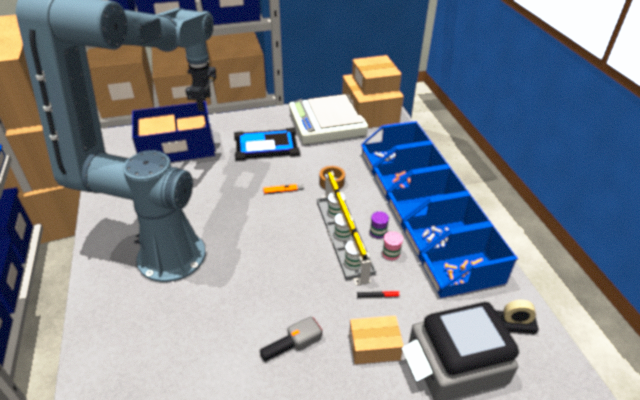

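View pics/wrist0.png

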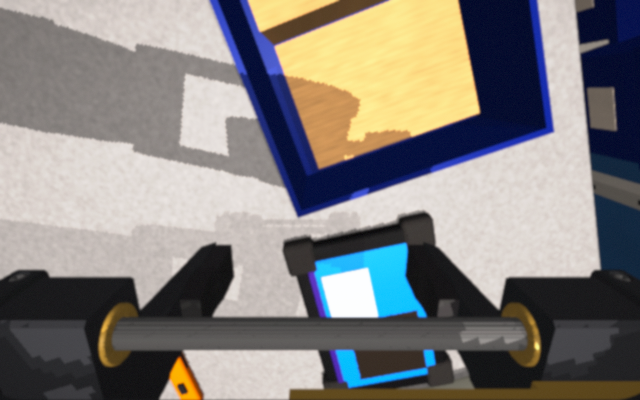

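```bash
python3 - <<'E'
import cv2
a=cv2.imread('pics/top0.png')[140:260,255:435]
cv2.imwrite('pics/top0c.png',cv2.resize(a,None,fx=4.4,fy=4.4,interpolation=cv2.INTER_CUBIC))
a=cv2.imread('pics/side0.png')[155:305,255:415]
cv2.imwrite('pics/side0c.png',cv2.resize(a,None,fx=4,fy=4,interpolation=cv2.INTER_CUBIC))
E
```

```text
(no output)
```

View pics/top0c.png

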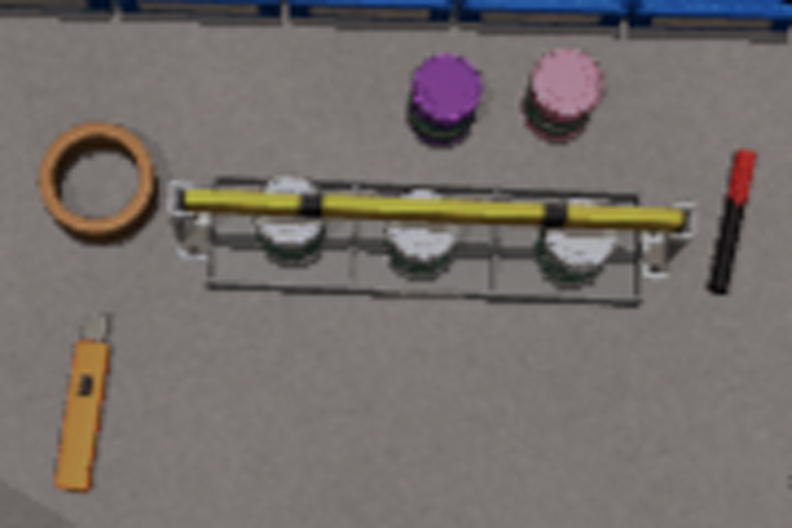

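View pics/side0c.png

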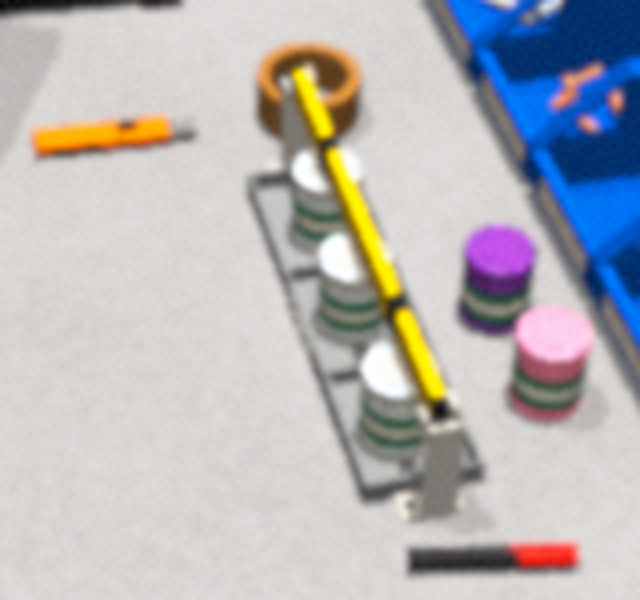

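The green/white-banded tins with bare-steel lids stand in the tray under the yellow bar, at top px (321,190), (351,193) and (386,195). The look-alikes are the purple one at (356,160) and the pink one at (383,160). Both stand behind the tray, so they are not meant. The crop confirms this.

```bash
python3 - <<'E'
from h import *; import pickle
c=pickle.load(open('top.pkl','rb'));s=pickle.load(open('side.pkl','rb'))
T=lambda x,y:(255+x/4.4,140+y/4.4); S=lambda x,y:(255+x/4,155+y/4)
p=lambda n,v:print(n,v.round(4))
a=ray(c,*T(185,198),.125);b=ray(c,*T(688,216),.125);p('barL',a);p('barR',b);p('mid',(a+b)/2);d=a-b;print(np.linalg.norm(d),np.degrees(np.arctan2(-d[0],d[1])))
for n,q in dict(fl=(208,287),fr=(638,303),br=(637,196),bl=(217,179)).items():p(n,ray(c,*T(*q),.022))
for n,q in dict(L=(289,212),M=(422,228),R=(580,244)).items():p('tin '+n,ray(c,*T(*q),.079))
a=ray(s,*S(302,70),.125);b=ray(s,*S(437,400),.125);p('side bar',a);p('',b);p('',(a+b)/2)
for n,q in dict(fl=(250,180),fr=(365,492),br=(480,470)).items():p(n,ray(s,*S(*q),.022))
p('tape',ray(c,*T(97,180),.048));p('markerend',ray(c,*T(715,290),.019));p('pink',ray(c,*T(565,85),.075));p('purple',ray(c,*T(446,90),.075));p('cutter',ray(c,*T(95,320),.016))
E
```

```text
barL [0.5806 0.1471 0.125 ]
barR [ 0.5786 -0.2637  0.125 ]
mid [ 0.5796 -0.0583  0.125 ]
0.4108481679778637 -0.2760727728304852
fl [0.5281 0.1322 0.022 ]
fr [ 0.5259 -0.2424  0.022 ]
br [ 0.6222 -0.2425  0.022 ]
bl [0.6258 0.1287 0.022 ]
tin L [0.5832 0.0628 0.079 ]
tin M [ 0.5729 -0.0498  0.079 ]
tin R [ 0.5633 -0.1829  0.079 ]
side bar [0.5865 0.1401 0.125 ]
 [ 0.5767 -0.2659  0.125 ]
 [ 0.5816 -0.0629  0.125 ]
fl [0.5338 0.1202 0.022 ]
fr [ 0.5277 -0.2569  0.022 ]
br [ 0.6224 -0.2583  0.022 ]
tape [0.6144 0.2309 0.048 ]
markerend [ 0.5402 -0.3104  0.019 ]
pink [ 0.7048 -0.1711  0.075 ]
purple [ 0.6969 -0.0685  0.075 ]
cutter [0.4969 0.2296 0.016 ]
```

```bash
python3 - <<'E'
from h import *
st=bot.state();Rm=R.from_quat(st['eef_rot']);print(Rm.as_matrix().round(3))
for s in(1,-1):
    for x in [np.array([0,0,-1.])]:
        z=np.array([s*1.,0,0]);y=np.cross(z,x);G=R.from_matrix(np.c_[x,y,z]);print(s,(G*Rm.inv()).as_rotvec(degrees=True))
E
```

```text
[[-0.001 -0.942  0.336]
 [-0.001  0.336  0.942]
 [-1.     0.    -0.001]]
1 [ 2.99794720e-02 -7.29360526e-02 -7.03594191e+01]
-1 [8.01150299e-02 3.29303029e-02 1.09640553e+02]
```

```bash
J='python3 -m jog'
python3 -m jog '[[0.02,-0.03,0.02,0,0,-7,1],[0.04,-0.06,0.04,0,0,-14,1],[0.06,-0.09,0.06,0,0,-21,1],[0.08,-0.12,0.08,0,0,-28,1],[0.1,-0.15,0.08,0,0,-35,1]]'
python3 -m jog '[[0.02,-0.034,0,0,0,-7,1],[0.04,-0.068,0,0,0,-14,1],[0.06,-0.102,0,0,0,-21,1],[0.08,-0.136,0,0,0,-28,1],[0.1,-0.17,0,0,0,-35.3,1]]'
python3 -m jog '[[0.02,-0.034,0,0,0,0,1],[0.04,-0.068,0,0,0,0,1],[0.06,-0.102,0,0,0,0,1],[0.08,-0.136,0,0,0,0,1],[0.1,-0.17,0,0,0,0,1]]'
python3 -m jog '[[0.02,-0.03,0,0,0,0,1],[0.04,-0.06,0,0,0,0,1],[0.06,-0.08,0,0,0,0,1],[0.08,-0.1,0,0,0,0,1],[0.082,-0.107,0,0,0,0,1]]'
python3 -m jog '[[0,0,0,0,0,0,0.2],[0,0,0,0,0,0,0.2],[0,0,0,0,0,0,0.2]]'
python3 - <<'E'
from h import *; import pickle
d,st=snap('wrist','w1'); c=cam(d,st); pickle.dump(c,open('w1.pkl','wb')); print(st)
E
```

```text
time_s: 0.57
tcp_pos: [0.2952, 0.3915, 0.2861]
eef_rot: [-0.212, 0.672, 0.214, 0.676]
wrist_force: [0.7, 0.0, 0.3]
finger_gap: 0.999
time_s: 0.98
tcp_pos: [0.3936, 0.2198, 0.2819]
eef_rot: [0.001, 0.707, -0.001, 0.707]
wrist_force: [0.6, 0.1, 0.4]
finger_gap: 1.002
time_s: 1.4
tcp_pos: [0.4937, 0.0496, 0.2818]
eef_rot: [-0.001, 0.707, 0.001, 0.707]
wrist_force: [0.4, 0.0, 0.8]
finger_gap: 1.0
time_s: 1.82
tcp_pos: [0.5771, -0.0586, 0.2809]
eef_rot: [-0.0, 0.707, 0.0, 0.707]
wrist_force: [-0.6, 0.6, -0.1]
finger_gap: 0.997
time_s: 2.07
tcp_pos: [0.5745, -0.0543, 0.2818]
eef_rot: [-0.001, 0.707, 0.002, 0.707]
wrist_force: [-0.4, -0.9, 0.4]
finger_gap: 0.797
{'time_s': 2.0667, 'q': array([-3.00089586e-01,  1.30576334e-01,  1.50329994e+00,  3.19692609e-04,
        1.50838671e+00, -3.04355151e-01]), 'joint_velocities': array([ 0.00953884, -0.00959196,  0.00177724, -0.00097454, -0.00207262,
       -0.00171317]), 'effort': array([-6.65389393e-01, -4.18932188e+01, -3.60154724e+01,  3.30267800e-02,
        1.22004529e-02, -2.37125705e-04]), 'tcp_pos': array([ 0.574519  , -0.05434887,  0.28183264]), 'eef_rot': array([-0.00132278,  0.70729782,  0.00167925,  0.70691246]), 'wrist_force': array([-0.3590205 , -0.8797995 ,  0.41932646]), 'torque': array([-0.05646078,  0.06510327,  0.01589039]), 'finger_gap': 0.796534379781753}
```

View pics/w1.png

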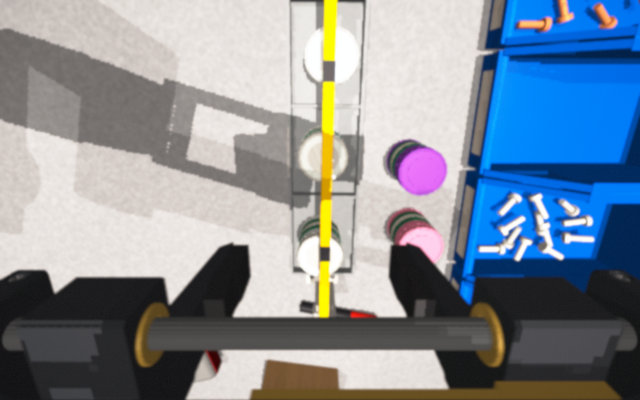

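```bash
python3 - <<'E'
from h import *; import pickle
c=pickle.load(open('w1.pkl','rb'));im=cv2.imread('pics/w1.png');print(c[2])
h=cv2.cvtColor(im,cv2.COLOR_BGR2HSV)
m=cv2.inRange(h,(24,140,110),(34,255,255))
for v in range(5,320,35):
    u=np.flatnonzero(m[v,290:360])+290
    if len(u): print(v,u.min(),u.max(),ray(c,(u.min()+u.max())/2,v,.125).round(4), (ray(c,u.max()+.5,v,.125)-ray(c,u.min()-.5,v,.125))[0].round(4))
for n,q in dict(wallLt=(291,105),wallRt=(361,105),wallLb=(293,193),wallRb=(355,193)).items():print(n,ray(c,*q,.022).round(4))
a=im[0:330,270:380];cv2.imwrite('pics/w1c.png',cv2.resize(a[:300],None,fx=2.7,fy=2,interpolation=cv2.INTER_CUBIC))
cv2.imwrite('pics/w1d.png',cv2.resize(im[170:300,270:380],None,fx=4.4,fy=4.4,interpolation=cv2.INTER_CUBIC))
cv2.imwrite('pics/w1e.png',cv2.resize(im[0:200,270:380],None,fx=3,fy=3,interpolation=cv2.INTER_CUBIC))
E
```

```text
[0.57421232 0.0267827  0.46505019]
5 324 336 [0.5835 0.1022 0.125 ] 0.012
40 324 334 [0.5829 0.0728 0.125 ] 0.0105
110 322 333 [0.5822 0.0083 0.125 ] 0.0122
145 324 330 [ 0.5821 -0.0272  0.125 ] 0.0074
215 321 330 [ 0.5813 -0.1061  0.125 ] 0.0113
285 319 328 [ 0.5797 -0.1974  0.125 ] 0.0122
wallLt [0.5365 0.0089 0.022 ]
wallRt [0.6287 0.0092 0.022 ]
wallLb [ 0.5365 -0.1127  0.022 ]
wallRb [ 0.6255 -0.1123  0.022 ]
```

View pics/w1e.png

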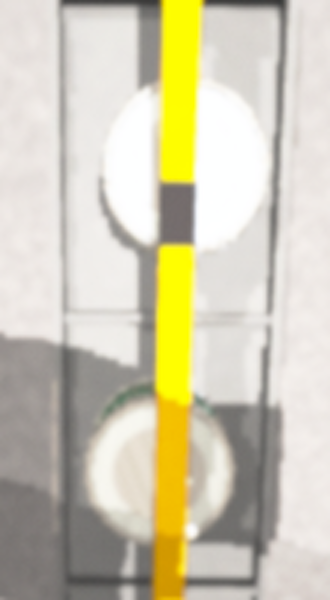

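View pics/w1d.png

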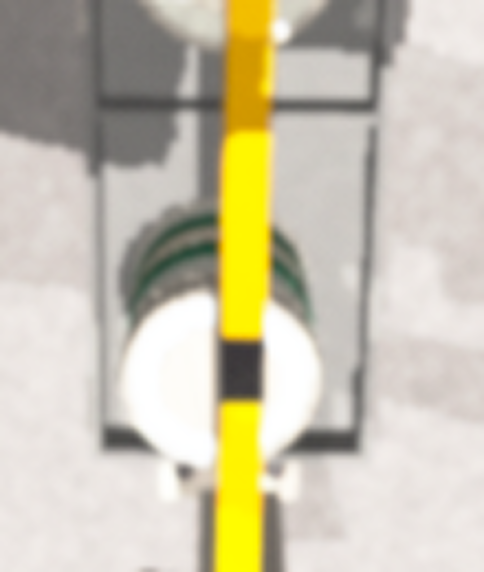

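```bash

python3 -m jog '[[0.007,-0.002,-0.04,0,0,-0.7,0],[0.007,-0.002,-0.08,0,0,-0.7,0],[0.007,-0.002,-0.11,0,0,-0.7,0],[0.007,-0.002,-0.13,0,0,-0.7,0],[0.007,-0.002,-0.13,0,0,-0.7,0]]' 15
python3 - <<'E'
from h import *; import pickle
d,st=snap('wrist','w2'); c=cam(d,st); pickle.dump(c,open('w2.pkl','wb')); print(st['tcp_pos'],st['eef_rot'])
E
```

```text
time_s: 2.53
tcp_pos: [0.5784, -0.0552, 0.147]
eef_rot: [0.004, 0.71, -0.002, 0.704]
wrist_force: [-0.1, 0.8, -0.6]
finger_gap: 0.5
[ 0.5783739  -0.05519759  0.14702892] [ 0.00353158  0.71005874 -0.00166429  0.70413162]
```

View pics/w2.png

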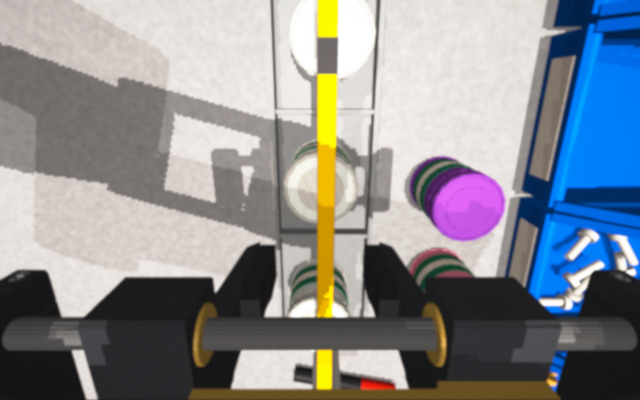

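```bash

python3 -m jog '[[0,0,-0.02,0,0,0,0],[0,0,-0.04,0,0,0,0],[0,0,-0.052,0,0,0,0],[0,0,-0.052,0,0,0,0]]' 15
python3 - <<'E'
from h import *
d,st=snap('wrist','w3'); print(st['tcp_pos'],st['eef_rot'])
E
```

```text
time_s: 2.92
tcp_pos: [0.5814, -0.0567, 0.0991]
eef_rot: [0.003, 0.708, -0.003, 0.706]
wrist_force: [-0.4, 1.0, -1.0]
finger_gap: 0.497
[ 0.58135909 -0.05671051  0.09912646] [ 0.00309458  0.70779077 -0.00265729  0.70641036]
```

View pics/w3.png

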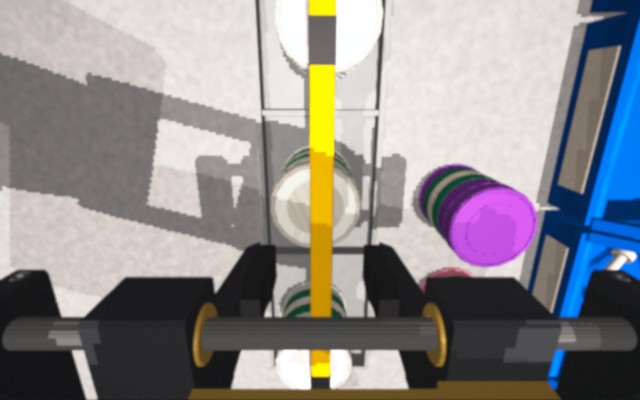

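The bar (u≈321) is centred between the fingers (272 to 368). Close and lift.

```bash

python3 -m jog '[[0,0,0,0,0,0,-0.5],[0,0,0,0,0,0,-0.8],[0,0,0,0,0,0,-1],[0,0,0,0,0,0,-1],[0,0,0,0,0,0,-1]]' 25
python3 -m jog '[[0,0,0,0,0,0,-1],[0,0,0,0,0,0,-1],[0,0,0,0,0,0,-1]]' 25
python3 -m jog '[[0,0,0.01,0,0,0,-1],[0,0,0.02,0,0,0,-1],[0,0,0.03,0,0,0,-1],[0,0,0.05,0,0,0,-1],[0,0,0.08,0,0,0,-1]]' 
python3 - <<'E'
from h import *
d,st=snap('wrist','w4'); d,st=snap('side','s4');print(st['tcp_pos'],st['eef_rot'])
a=cv2.imread('pics/w4.png')[:,:400]; b=cv2.imread('pics/s4.png')[130:330,220:420]
cv2.imwrite('pics/c4.png',np.hstack([a,cv2.resize(b,(400,400))]))
E
```

```text
time_s: 3.38
tcp_pos: [0.5827, -0.0576, 0.1006]
eef_rot: [0.003, 0.707, -0.003, 0.707]
wrist_force: [-0.6, -0.1, 0.3]
finger_gap: 0.143
time_s: 3.63
tcp_pos: [0.5822, -0.0575, 0.0999]
eef_rot: [0.003, 0.707, -0.003, 0.707]
wrist_force: [0.5, -0.2, 0.4]
finger_gap: 0.007
time_s: 4.05
tcp_pos: [0.5808, -0.057, 0.1794]
eef_rot: [0.004, 0.708, -0.003, 0.706]
wrist_force: [0.6, 0.5, -1.4]
finger_gap: 0.003
[ 0.58514288 -0.05817286  0.18799848] [ 0.00220034  0.70428932 -0.00386807  0.70989912]
```

View pics/c4.png

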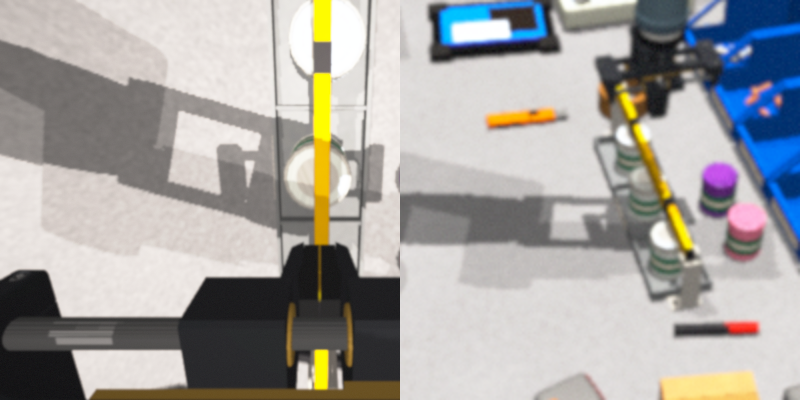

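```bash
python3 - <<'E'
from h import *
print(bot.state()['tcp_pos'],bot.state()['wrist_force'],bot.state()['finger_gap'])
a=cv2.imread('pics/w4.png')[200:400,230:410]; b=cv2.imread('pics/s4.png')[140:290,300:400]
cv2.imwrite('pics/c5.png',np.hstack([cv2.resize(a,(450,500)),cv2.resize(b,(333,500),interpolation=cv2.INTER_CUBIC)]))
E
```

```text
[ 0.58581945 -0.0584094   0.18671259] [ 1.63044269 -1.04539974  0.79571491] 0.008418478968110581
```

View pics/c5.png

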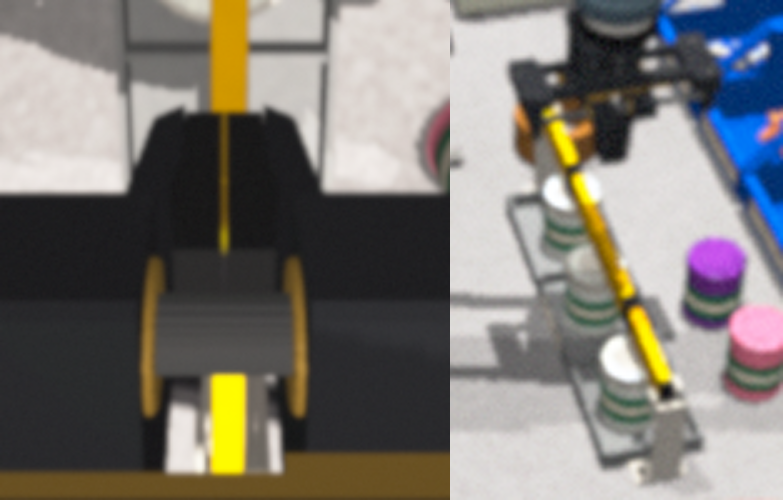

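```bash
python3 - <<'E'
from h import *; import pickle
s=pickle.load(open('side.pkl','rb'))
for p in [(.585,-.058,.187),(.585,-.058,.125),(.585,-.058,.0),(.585,0.05,.187)]: print(p,proj(s,p))
d=eyes.read_camera('wrist');print(np.array(d['tool_from_camera']).round(3))
c=cam(d,bot.state());print(proj(c,bot.state()['tcp_pos']))
E
```

```text
(0.585, -0.058, 0.187) [347.2879801  194.80469966]
(0.585, -0.058, 0.125) [346.43782105 208.97076247]
(0.585, -0.058, 0.0) [344.8460651  235.49393466]
(0.585, 0.05, 0.187) [337.78267567 174.36444357]
[[ 0.001 -0.315  0.949 -0.183]
 [-0.001 -0.949 -0.315  0.081]
 [ 1.    -0.    -0.001 -0.   ]
 [ 0.     0.     0.     1.   ]]
[319.6289839  229.39213613]
```

```bash
python3 - <<'E'
from h import *; import pickle
d,st=snap('side','s6');print(st['tcp_pos'],st['eef_rot'])
s=cam(d);im=cv2.imread('pics/s6.png')
dw,st=snap('wrist','w6');c=cam(dw,st);iw=cv2.imread('pics/w6.png')
print(st['tcp_pos'],st['q'])
t=np.array(st['tcp_pos']);ax=R.from_quat(st['eef_rot']).as_matrix()[:,0]
b=cv2.resize(im[130:280,280:420],None,fx=4,fy=4,interpolation=cv2.INTER_CUBIC)
a=cv2.resize(iw[180:330,270:370],None,fx=2.3,fy=4,interpolation=cv2.INTER_CUBIC)
for k in(0,.019,.04,.064):
    u=proj(s,t-k*ax);print(k,u,proj(c,t-k*ax));cv2.circle(b,tuple(int(x) for x in (u-[280,130])*4),3,(0,0,255),-1)
    u=proj(c,t-k*ax);cv2.circle(a,tuple(int(x) for x in (u-[270,180])*[2.3,4]),3,(0,0,255),-1)
cv2.imwrite('pics/c6.png',np.hstack([b,a]))
E
```

```text
[ 0.58465775 -0.05808625  0.18427159] [ 0.00232206  0.70458629 -0.00381622  0.70960426]
[ 0.58334267 -0.05772536  0.18212625] [-3.00994615e-01  2.20329281e-01  1.60146789e+00  4.03615371e-05
  1.31600601e+00 -2.92257507e-01]
0 [346.70253313 195.97398375] [319.63343343 229.3943305 ]
0.019 [346.94413901 191.50450581] [319.64878185 243.18896841]
0.04 [347.21562892 186.4822019 ] [319.6697346  262.02059548]
0.064 [347.53178109 180.63368864] [319.70105515 290.17044113]
```

View pics/c6.png

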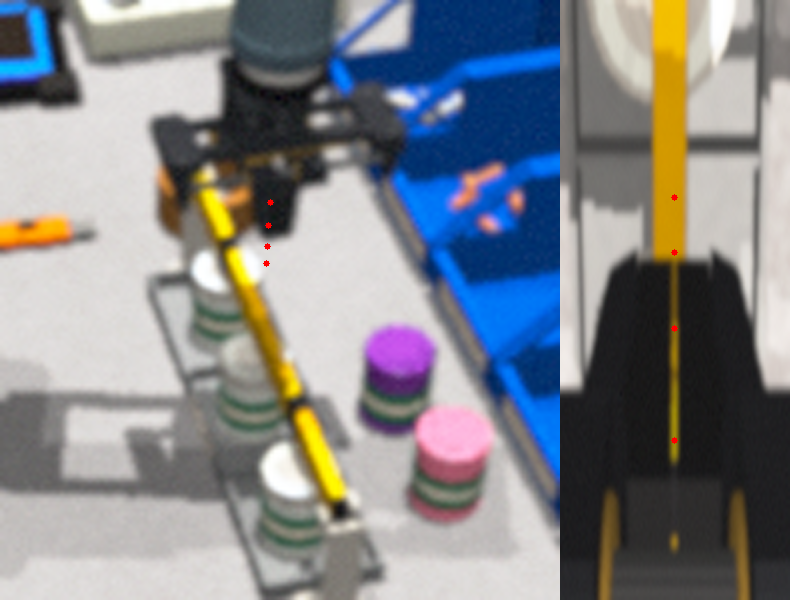

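```bash

python3 -m jog '[[0,0,0,0,0,0,-0.2],[0,0,0,0,0,0,-0.2],[0,0,0,0,0,0,-0.2],[0,0,0,0,0,0,-0.2],[0,0,0,0,0,0,-0.2]]' 15
python3 -m jog '[[0,0,-0.03,0,0,0,-0.2],[0,0,-0.06,0,0,0,-0.2],[0,0,-0.08,0,0,0,-0.2],[0,0,-0.09,0,0,0,-0.2],[0,0,-0.095,0,0,0,-0.2]]'
python3 -m jog '[[0,0,0,0,0,0,-0.2],[0,0,0,0,0,0,-0.2],[0,0,0,0,0,0,-0.2]]'
python3 - <<'E'
from h import *; import pickle
d,st=snap('side','s7');print(st['tcp_pos'],st['eef_rot'],st['wrist_force'])
s=cam(d);im=cv2.imread('pics/s7.png')
dw,st=snap('wrist','w7');c=cam(dw,st);iw=cv2.imread('pics/w7.png')
t=np.array(st['tcp_pos']);ax=R.from_quat(st['eef_rot']).as_matrix()[:,0]
b=cv2.resize(im[130:280,300:400],None,fx=4,fy=4,interpolation=cv2.INTER_CUBIC)
a=cv2.resize(iw[180:330,270:370],None,fx=4,fy=4,interpolation=cv2.INTER_CUBIC)
cv2.imwrite('pics/c7.png',np.hstack([b,a]))
E
```

```text
time_s: 4.72
tcp_pos: [0.582, -0.0574, 0.1794]
eef_rot: [0.003, 0.707, -0.003, 0.707]
wrist_force: [0.5, -0.3, -0.1]
finger_gap: 0.361
time_s: 5.13
tcp_pos: [0.581, -0.0571, 0.0829]
eef_rot: [0.003, 0.708, -0.003, 0.706]
wrist_force: [0.0, -0.5, 0.7]
finger_gap: 0.401
time_s: 5.38
tcp_pos: [0.5835, -0.0578, 0.0866]
eef_rot: [0.003, 0.706, -0.003, 0.708]
wrist_force: [-0.3, -1.3, 0.5]
finger_gap: 0.399
[ 0.58352441 -0.0577717   0.08657296] [ 0.00279572  0.70615846 -0.00335704  0.70804036] [-0.26799603 -1.33409105  0.53866364]
```

View pics/c7.png

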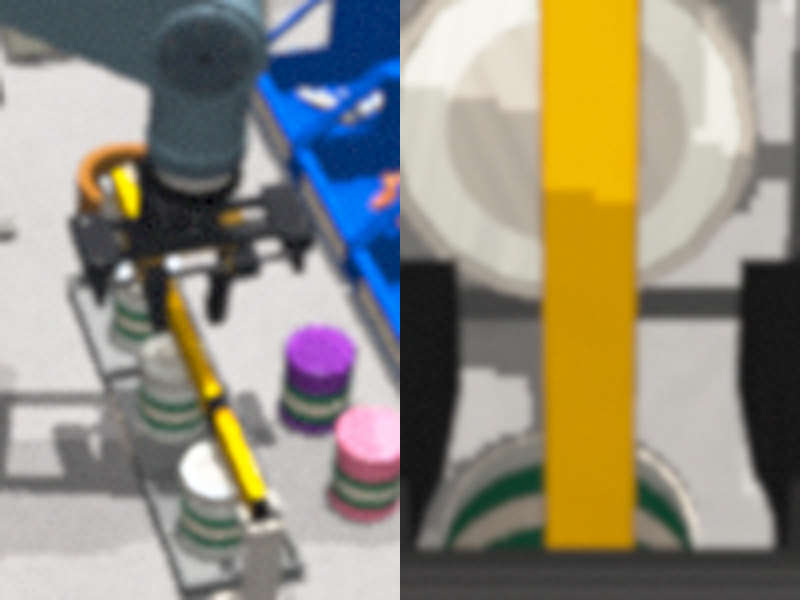

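```bash
python3 - <<'E'
from h import *; import pickle
s=pickle.load(open('side.pkl','rb'))
for x,y in((.564,-.057),(.564,-.067),(.601,-.057)):
  for z in(.085,.105,.115,.125,.135): print(x,y,z,proj(s,(x,y,z)).round(1))
# bar top points near finger: bar line from side
iw=pickle.load(open('w1.pkl','rb'))
E
```

```text
0.564 -0.057 0.085 [339.8 218.6]
0.564 -0.057 0.105 [340.  214.3]
0.564 -0.057 0.115 [340.1 212.1]
0.564 -0.057 0.125 [340.2 209.8]
0.564 -0.057 0.135 [340.4 207.6]
0.564 -0.067 0.085 [340.7 220.6]
0.564 -0.067 0.105 [340.9 216.3]
0.564 -0.067 0.115 [341.  214.1]
0.564 -0.067 0.125 [341.1 211.9]
0.564 -0.067 0.135 [341.2 209.6]
0.601 -0.057 0.085 [350.4 216.7]
0.601 -0.057 0.105 [350.7 212.4]
0.601 -0.057 0.115 [350.8 210.2]
0.601 -0.057 0.125 [351. 208.]
0.601 -0.057 0.135 [351.1 205.7]
```

```bash

python3 -m jog '[[0,0,-0.01,0,0,0,-0.2],[0,0,-0.02,0,0,0,-0.2],[0,0,-0.026,0,0,0,-0.2],[0,0,-0.026,0,0,0,-0.2]]'
python3 - <<'E'
from h import *; import pickle
d,st=snap('side','s8');print(st['tcp_pos'],st['eef_rot'],st['wrist_force'])
im=cv2.imread('pics/s8.png')
dw,st=snap('wrist','w8');iw=cv2.imread('pics/w8.png')
b=cv2.resize(im[130:280,300:400],None,fx=4,fy=4,interpolation=cv2.INTER_CUBIC)
a=cv2.resize(iw[180:330,270:370],None,fx=4,fy=4,interpolation=cv2.INTER_CUBIC)
cv2.imwrite('pics/c8.png',np.hstack([b,a]))
E
```

```text
time_s: 5.82
tcp_pos: [0.5805, -0.0569, 0.0565]
eef_rot: [0.004, 0.708, -0.003, 0.706]
wrist_force: [-0.2, -0.8, 0.3]
finger_gap: 0.398
[ 0.58051158 -0.05694919  0.05647276] [ 0.00352725  0.70844205 -0.00273425  0.70575488] [-0.2014154  -0.77044285  0.33621569]
```

View pics/c8.png

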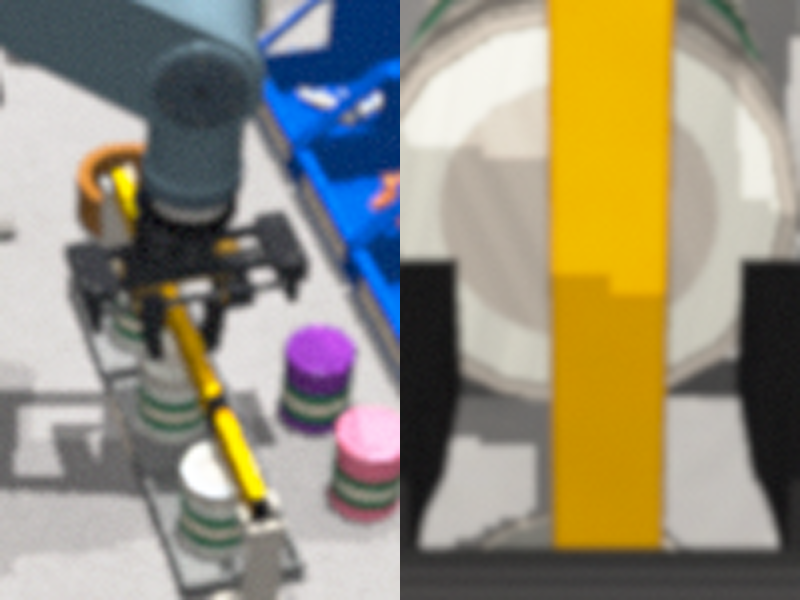

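```bash

python3 -m jog '[[0,0,0,0,0,0,-0.5],[0,0,0,0,0,0,-0.8],[0,0,0,0,0,0,-1],[0,0,0,0,0,0,-1],[0,0,0,0,0,0,-1]]' 25
python3 -m jog '[[0,0,0,0,0,0,-1],[0,0,0,0,0,0,-1],[0,0,0,0,0,0,-1]]' 25
```

```text
time_s: 6.33
tcp_pos: [0.5825, -0.0575, 0.0593]
eef_rot: [0.003, 0.707, -0.003, 0.707]
wrist_force: [-0.6, -0.5, 2.1]
finger_gap: 0.133
time_s: 6.58
tcp_pos: [0.5825, -0.0575, 0.0593]
eef_rot: [0.003, 0.707, -0.003, 0.707]
wrist_force: [-0.7, 0.6, 2.3]
finger_gap: 0.133
```

```bash

python3 -m jog '[[0,0,0.008,0,0,0,-1],[0,0,0.018,0,0,0,-1],[0,0,0.03,0,0,0,-1],[0,0,0.045,0,0,0,-1],[0,0,0.06,0,0,0,-1]]'
python3 -m jog '[[0,0,0.005,0,0,0,-1],[0,0,0.005,0,0,0,-1],[0,0,0.005,0,0,0,-1],[0,0,0.005,0,0,0,-1],[0,0,0.005,0,0,0,-1]]'
python3 - <<'E'
from h import *; import pickle
d,st=snap('side','s9');print(st['tcp_pos'],st['eef_rot'],st['wrist_force'],st['finger_gap'])
im=cv2.imread('pics/s9.png')
b=cv2.resize(im[110:310,240:420],None,fx=3,fy=3,interpolation=cv2.INTER_CUBIC)
cv2.imwrite('pics/c9.png',b)
E
```

```text
time_s: 7.0
tcp_pos: [0.5822, -0.0574, 0.1204]
eef_rot: [0.003, 0.707, -0.003, 0.707]
wrist_force: [-1.0, 0.5, -1.9]
finger_gap: 0.134
time_s: 7.42
tcp_pos: [0.5815, -0.0572, 0.1228]
eef_rot: [0.003, 0.708, -0.003, 0.706]
wrist_force: [-0.1, -0.8, -2.3]
finger_gap: 0.133
[ 0.58147404 -0.05721115  0.12283485] [ 0.00333802  0.70775736 -0.00291392  0.7064417 ] [-0.12794462 -0.78727746 -2.27619752] 0.13319555436236263
```

View pics/c9.png

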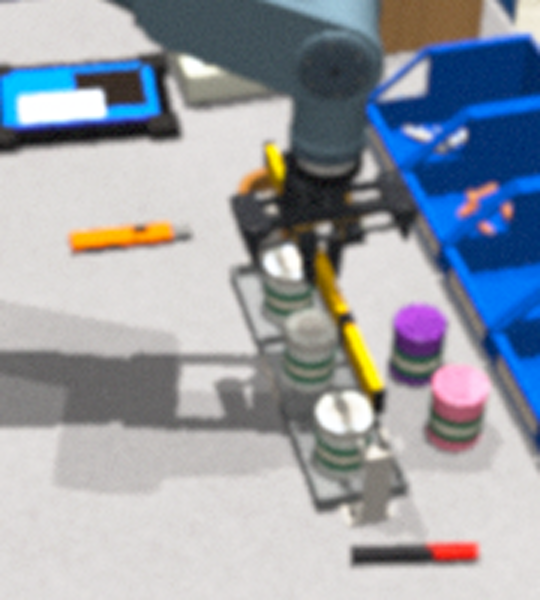

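```bash

python3 -m jog '[[-0.015,0,0,0,0,0,-1],[-0.045,0,0,0,0,0,-1],[-0.075,0,0,0,0,0,-1],[-0.105,0,0,0,0,0,-1],[-0.135,0,0,0,0,0,-1]]'
python3 -m jog '[[-0.02,0,0,0,0,0,-1],[-0.025,0,-0.01,0,0,0,-1],[-0.025,0,-0.03,0,0,0,-1],[-0.025,0,-0.055,0,0,0,-1],[-0.025,0,-0.08,0,0,0,-1]]'
python3 -m jog '[[0,0,-0.02,0,0,0,-1],[0,0,-0.035,0,0,0,-1],[0,0,-0.045,0,0,0,-1],[0,0,-0.05,0,0,0,-1],[0,0,-0.05,0,0,0,-1]]'
python3 - <<'E'
from h import *; import pickle
d,st=snap('side','s10');print(st['tcp_pos'],st['eef_rot'],st['wrist_force'],st['finger_gap'])
im=cv2.imread('pics/s10.png')
b=cv2.resize(im[110:310,220:400],None,fx=3,fy=3,interpolation=cv2.INTER_CUBIC)
cv2.imwrite('pics/c10.png',b)
E
```

```text
time_s: 7.88
tcp_pos: [0.4455, -0.0571, 0.1231]
eef_rot: [0.003, 0.708, -0.003, 0.707]
wrist_force: [-1.1, -0.3, -1.4]
finger_gap: 0.132
time_s: 8.3
tcp_pos: [0.4235, -0.0579, 0.0431]
eef_rot: [0.003, 0.706, -0.004, 0.708]
wrist_force: [0.3, 0.0, -3.0]
finger_gap: 0.135
time_s: 8.72
tcp_pos: [0.4218, -0.0571, -0.0073]
eef_rot: [0.003, 0.708, -0.003, 0.706]
wrist_force: [-0.2, -0.2, -1.2]
finger_gap: 0.134
[ 0.42175593 -0.05713443 -0.00726615] [ 0.00344213  0.70778448 -0.00280464  0.70641448] [-0.15496473 -0.16674299 -1.19516585] 0.13353325972303354
```

View pics/c10.png

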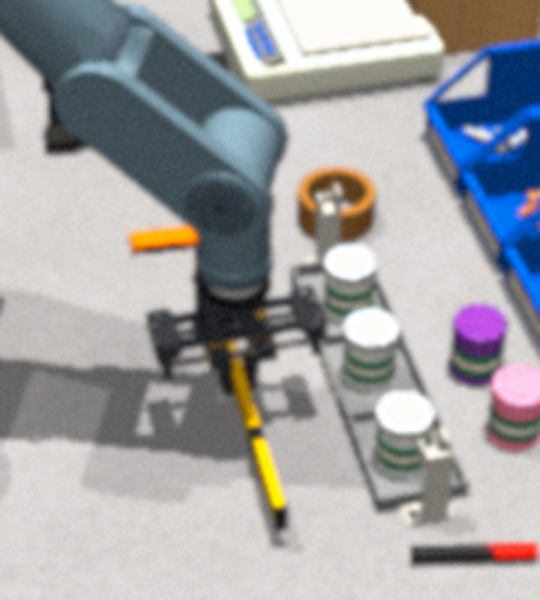

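```bash

python3 -m jog '[[0,0,-0.008,0,0,0,-1],[0,0,-0.014,0,0,0,-1],[0,0,-0.018,0,0,0,-1],[0,0,-0.02,0,0,0,-1],[0,0,-0.02,0,0,0,-1]]'
python3 -m jog '[[0,0,-0.002,0,0,0,-1],[0,0,-0.004,0,0,0,-1],[0,0,-0.004,0,0,0,-1]]'
```

```text
time_s: 9.18
tcp_pos: [0.4219, -0.0573, -0.0265]
eef_rot: [0.003, 0.707, -0.003, 0.707]
wrist_force: [0.6, 0.3, -2.1]
finger_gap: 0.135
time_s: 9.43
tcp_pos: [0.4222, -0.0574, -0.0303]
eef_rot: [0.003, 0.707, -0.003, 0.707]
wrist_force: [-0.4, -0.5, -2.7]
finger_gap: 0.131
```

```bash

python3 -m jog '[[0,0,-0.002,0,0,0,-1],[0,0,-0.002,0,0,0,-1]]'
python3 -m jog '[[0,0,-0.002,0,0,0,-1],[0,0,-0.002,0,0,0,-1]]'
python3 -m jog '[[0,0,-0.001,0,0,0,-1],[0,0,-0.001,0,0,0,-1]]'
```

```text
time_s: 9.6
tcp_pos: [0.4222, -0.0574, -0.0323]
eef_rot: [0.003, 0.707, -0.003, 0.707]
wrist_force: [0.2, -0.7, -2.6]
finger_gap: 0.135
time_s: 9.77
tcp_pos: [0.4224, -0.0575, -0.0338]
eef_rot: [0.003, 0.707, -0.003, 0.707]
wrist_force: [-1.5, 1.7, 4.3]
finger_gap: 0.133
time_s: 9.93
tcp_pos: [0.4225, -0.0576, -0.0338]
eef_rot: [0.003, 0.707, -0.003, 0.707]
wrist_force: [-6.3, 1.8, 20.8]
finger_gap: 0.132
```

```bash

python3 -m jog '[[0,0,0.001,0,0,0,-1],[0,0,0.001,0,0,0,-1],[0,0,0.001,0,0,0,-0.7],[0,0,0.001,0,0,0,-0.5],[0,0,0.001,0,0,0,-0.4]]'
python3 -m jog '[[0,0,0.001,0,0,0,-0.3],[0,0,0.001,0,0,0,-0.3],[0,0,0.001,0,0,0,-0.3],[0,0,0.001,0,0,0,-0.3]]'
python3 - <<'E'
from h import *; import pickle
dw,st=snap('wrist','w11');d,st=snap('side','s11');print(st['tcp_pos'],st['eef_rot'],st['wrist_force'],st['finger_gap'])
im=cv2.imread('pics/s11.png')
b=cv2.resize(im[130:310,220:360],(400,514),interpolation=cv2.INTER_CUBIC)
a=cv2.resize(cv2.imread('pics/w11.png')[120:320,240:400],(400,514))
cv2.imwrite('pics/c11.png',np.hstack([b,a]))
E
```

```text
time_s: 10.35
tcp_pos: [0.4223, -0.0575, -0.0342]
eef_rot: [0.003, 0.707, -0.003, 0.707]
wrist_force: [-0.5, 0.3, -0.0]
finger_gap: 0.275
time_s: 10.68
tcp_pos: [0.4222, -0.0574, -0.0331]
eef_rot: [0.003, 0.707, -0.003, 0.707]
wrist_force: [0.5, 0.1, -0.1]
finger_gap: 0.352
[ 0.42221893 -0.05741466 -0.03312749] [ 0.00311963  0.70712812 -0.00309211  0.7070718 ] [ 0.21637338 -0.40689024  0.05788242] 0.34738072205604403
```

View pics/c11.png

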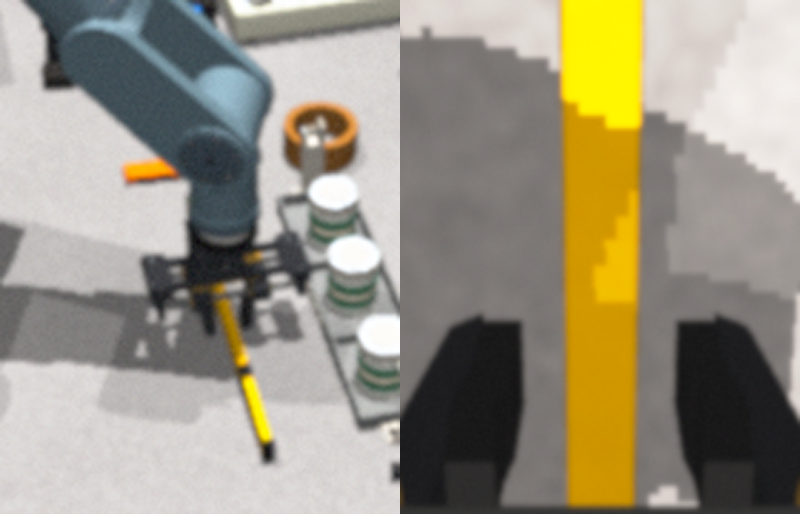

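```bash

python3 -m jog '[[0,0,0.015,0,0,0,-0.3],[0,0,0.04,0,0,0,-0.3],[0,0,0.08,0,0,0,0],[0,0,0.12,0,0,0,0.5],[0,0,0.16,0,0,0,1]]'
python3 -m jog '[[0.02,0.02,0.03,0,0,0.7,1],[0.05,0.05,0.05,0,0,0.7,1],[0.08,0.07,0.08,0,0,0.7,1],[0.11,0.08,0.1,0,0,0.7,1],[0.14,0.09,0.12,0,0,0.7,1]]'
python3 -m jog '[[0.013,0,0.0,0,0,0,1],[0.013,0,0,0,0,0,1],[0.013,0,0,0,0,0,1],[0.013,0,0,0,0,0,1]]'
python3 - <<'E'
from h import *; import pickle
dw,st=snap('wrist','w12');c=cam(dw,st);pickle.dump(c,open('w12.pkl','wb'));d,st=snap('top','t12');d,st=snap('side','s12');print(st['tcp_pos'],st['eef_rot'],st['wrist_force'],st['finger_gap'])
cv2.imwrite('pics/t12c.png',cv2.resize(cv2.imread('pics/t12.png')[140:260,255:435],None,fx=4.4,fy=4.4,interpolation=cv2.INTER_CUBIC))
E
```

```text
time_s: 11.2
tcp_pos: [0.4215, -0.0571, 0.1284]
eef_rot: [0.003, 0.707, -0.003, 0.707]
wrist_force: [1.4, -0.7, 0.3]
finger_gap: 0.552
time_s: 11.62
tcp_pos: [0.562, 0.0337, 0.2478]
eef_rot: [-0.002, 0.707, 0.002, 0.707]
wrist_force: [0.7, -0.5, -0.1]
finger_gap: 0.932
time_s: 11.95
tcp_pos: [0.5725, 0.0321, 0.2447]
eef_rot: [-0.001, 0.708, 0.001, 0.706]
wrist_force: [0.1, 0.2, -0.3]
finger_gap: 1.0
[0.5725766  0.03191907 0.24513373] [-0.00089694  0.70786251  0.00108609  0.70634884] [-0.61601654  0.48320404 -0.07582969] 1.0018871664797637
```

View pics/w12.png

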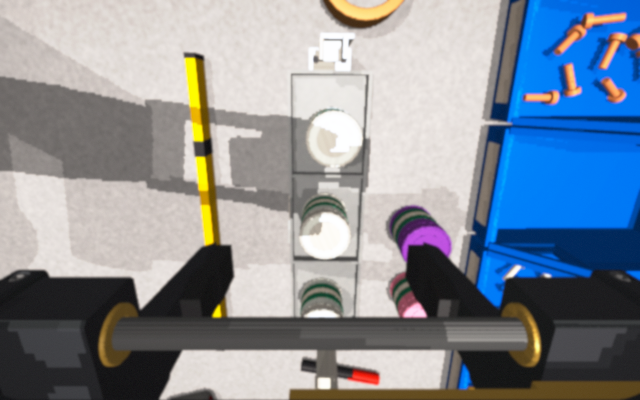

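View pics/t12c.png

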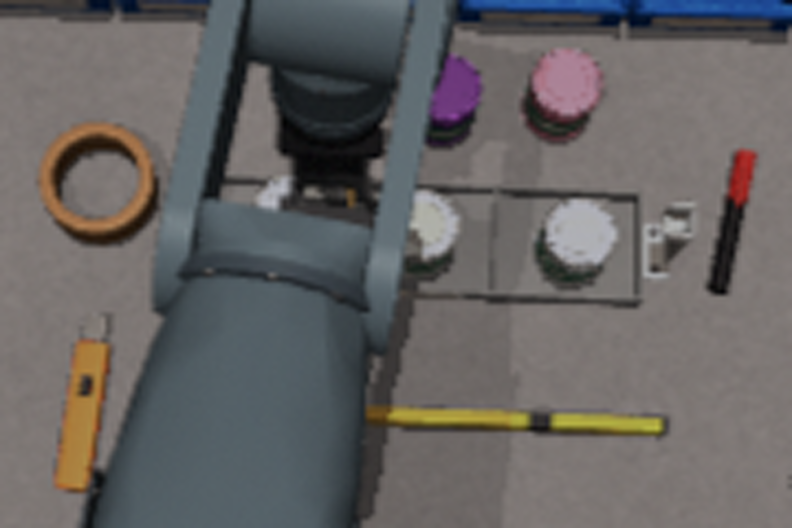

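```bash
python3 - <<'E'
from h import *; import pickle
c=pickle.load(open('w12.pkl','rb'));s=pickle.load(open('side.pkl','rb'));t=pickle.load(open('top.pkl','rb'))
print('L',ray(c,334.5,138,.079),'M',ray(c,325,229,.079),'R',ray(t,255+580/4.4,140+233/4.4,.079))
iw=cv2.imread('pics/w12.png')[100:270,280:380];b=cv2.resize(iw,None,fx=4,fy=3.5,interpolation=cv2.INTER_CUBIC)
a=cv2.resize(cv2.imread('pics/s12.png')[190:290,310:380],None,fx=5.5,fy=5.95,interpolation=cv2.INTER_CUBIC)
cv2.imwrite('pics/c12.png',np.hstack([b,a]))
E
```

```text
L [0.5878403  0.06526916 0.079     ] M [ 0.57852506 -0.04078641  0.079     ] R [ 0.57285532 -0.18293305  0.079     ]
```

View pics/c12.png

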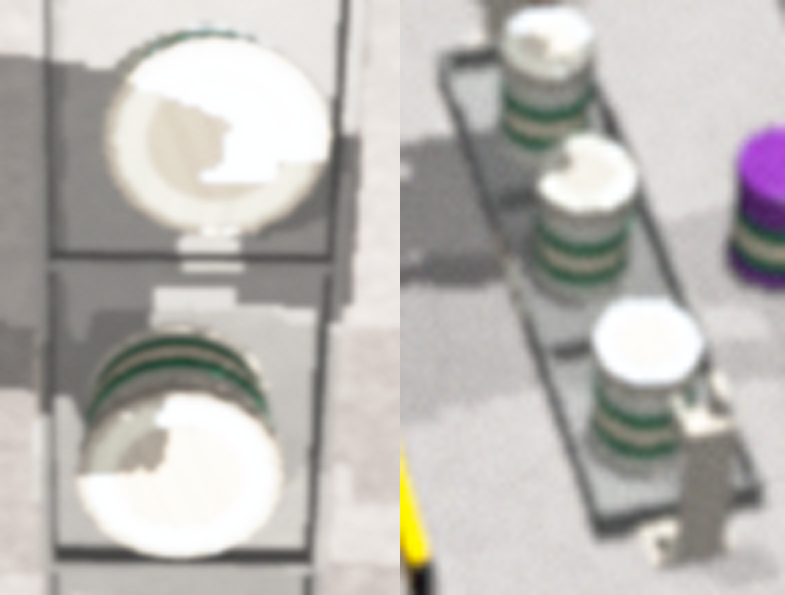

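```bash
python3 - <<'E'
from h import *; import pickle
c=pickle.load(open('w12.pkl','rb'));s=pickle.load(open('side.pkl','rb'));t=pickle.load(open('top.pkl','rb'))
print('L',ray(c,334.75,139.1,.079),ray(s,336.7,197,.079),'\nM',ray(c,325.25,235.7,.079),ray(s,344,219.4,.079),'\nR',ray(t,255+580/4.4,140+233/4.4,.079),ray(s,354.9,247.5,.079),bot.state()['tcp_pos'])
E
```

```text
L [0.58812845 0.06409985 0.079     ] [0.58678511 0.05706102 0.079     ] 
M [ 0.57889013 -0.04940435  0.079     ] [ 0.57851667 -0.05816305  0.079     ] 
R [ 0.57285532 -0.18293305  0.079     ] [ 0.57453349 -0.18958313  0.079     ] [0.57279712 0.03191169 0.24540813]
```

```bash

python3 -m jog '[[0.013,0.03,-0.02,0,0,0,1],[0.013,0.03,-0.055,0,0,0,1],[0.013,0.03,-0.09,0,0,0,1],[0.013,0.03,-0.125,0,0,0,1],[0.013,0.03,-0.15,0,0,0,1]]'
python3 -m jog '[[0,0,-0.02,0,0,0,1],[0,0,-0.03,0,0,0,1],[0,0,-0.03,0,0,0,1]]'
python3 - <<'E'
from h import *; import pickle
dw,st=snap('wrist','w13');c=cam(dw,st);d,st=snap('side','s13');print(st['tcp_pos'],st['eef_rot'],st['wrist_force'],st['finger_gap'])
a=cv2.resize(cv2.imread('pics/s13.png')[150:250,290:390],(400,400),interpolation=cv2.INTER_CUBIC)
b=cv2.imread('pics/w13.png')[:,120:520]
cv2.imwrite('pics/c13.png',np.hstack([b,a]))
E
```

```text
time_s: 12.52
tcp_pos: [0.5846, 0.0622, 0.0929]
eef_rot: [-0.001, 0.708, 0.001, 0.706]
wrist_force: [-0.4, 0.7, -0.2]
finger_gap: 1.001
time_s: 12.77
tcp_pos: [0.5846, 0.062, 0.0636]
eef_rot: [-0.001, 0.709, 0.001, 0.705]
wrist_force: [0.3, 0.5, 0.2]
finger_gap: 1.0
[0.58609925 0.06199698 0.06549346] [-0.00100729  0.70782833  0.00115608  0.70638283] [0.59484032 0.71736909 0.68497284] 0.9963364012976589
```

View pics/c13.png

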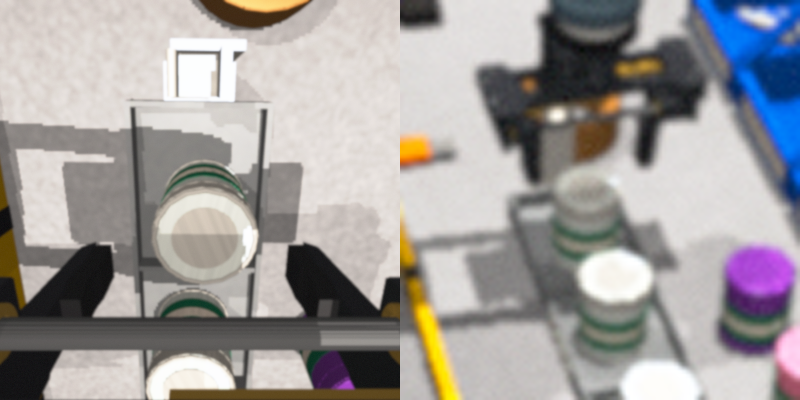

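```bash
python3 - <<'E'
from h import *
dw,st=snap('wrist','w14');c=cam(dw,st);print(st['tcp_pos'],ray(c,325.5,236,.079))
cv2.imwrite('pics/c14.png',cv2.resize(cv2.imread('pics/w14.png')[140:310,210:430],None,fx=3.5,fy=3.5,interpolation=cv2.INTER_CUBIC))
E
```

```text
[0.58735735 0.06194625 0.06690757] [0.59073395 0.06314844 0.079     ]
```

View pics/c14.png

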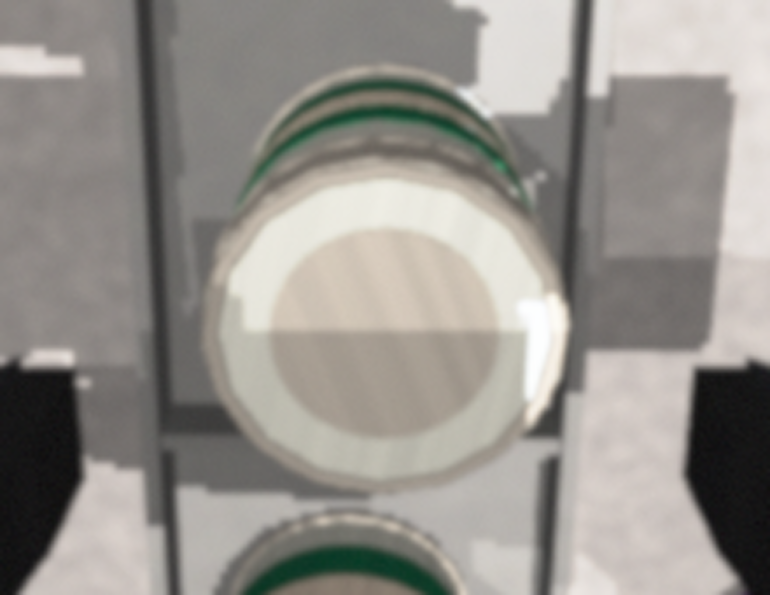

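```bash

python3 -m jog '[[0,0.002,-0.02,0,0,0,1],[0,0.002,-0.04,0,0,0,1],[0,0.002,-0.058,0,0,0,1],[0,0.002,-0.07,0,0,0,1],[0,0.002,-0.07,0,0,0,1]]'
python3 -m jog '[[0,0,0,0,0,0,1],[0,0,0,0,0,0,1],[0,0,0,0,0,0,1]]'
python3 - <<'E'
from h import *; import pickle
dw,st=snap('wrist','w15');c=cam(dw,st);d,st=snap('side','s15');print(st['tcp_pos'],st['eef_rot'],st['wrist_force'],st['finger_gap'])
a=cv2.resize(cv2.imread('pics/s15.png')[150:250,290:390],(400,400),interpolation=cv2.INTER_CUBIC)
b=cv2.imread('pics/w15.png')[:,120:520]
cv2.imwrite('pics/c15.png',np.hstack([b,a]))
E
```

```text
time_s: 13.33
tcp_pos: [0.586, 0.0642, -0.0051]
eef_rot: [-0.001, 0.708, 0.001, 0.706]
wrist_force: [-0.2, -0.3, 0.1]
finger_gap: 0.993
time_s: 13.58
tcp_pos: [0.5885, 0.0641, -0.0022]
eef_rot: [-0.001, 0.706, 0.001, 0.708]
wrist_force: [0.1, 0.3, -0.3]
finger_gap: 0.999
[ 0.58828511  0.06407646 -0.00239416] [-0.00130922  0.70622895  0.00115821  0.70798137] [0.23592651 0.4415172  0.40509823] 0.9989988146750404
```

View pics/c15.png

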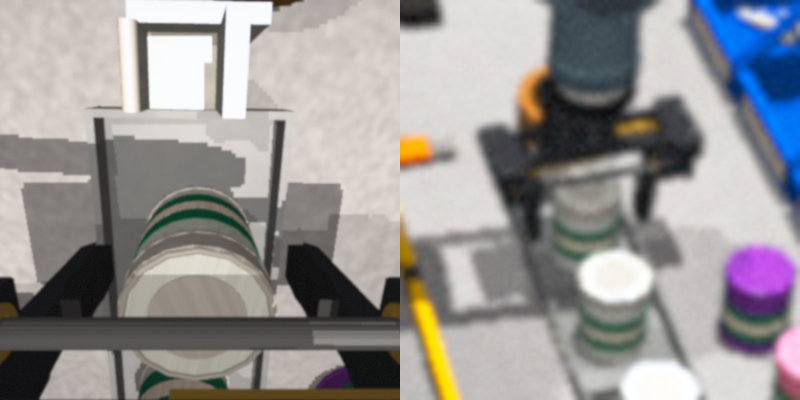

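```bash

python3 -m jog '[[0,0,0,0,0,0,0.5],[0,0,0,0,0,0,0.2],[0,0,0,0,0,0,0],[0,0,0,0,0,0,0],[0,0,0,0,0,0,-0.2]]' 30
python3 -m jog '[[0,0,0,0,0,0,-0.2],[0,0,0,0,0,0,-0.2],[0,0,0,0,0,0,-0.2]]'
```

```text
time_s: 14.1
tcp_pos: [0.5871, 0.0641, -0.0038]
eef_rot: [-0.001, 0.707, 0.001, 0.707]
wrist_force: [-0.9, -0.2, 0.5]
finger_gap: 0.675
time_s: 14.35
tcp_pos: [0.5871, 0.0641, -0.0039]
eef_rot: [-0.001, 0.707, 0.001, 0.707]
wrist_force: [0.4, 0.3, 0.8]
finger_gap: 0.671
```

```bash

python3 -m jog '[[0,0,0.008,0,0,0,-0.2],[0,0,0.02,0,0,0,-0.2],[0,0,0.035,0,0,0,-0.2],[0,0,0.048,0,0,0,-0.2],[0,0,0.05,0,0,0,-0.2]]'
python3 -m jog '[[0,0,0,0,0,0,-0.2],[0,0,0,0,0,0,-0.2],[0,0,0,0,0,0,-0.2],[0,0,0,0,0,0,-0.2]]'
for i in 1 2 3 4 5; do python3 -m jog '[[0,0,0,0,0,0,-0.2]]' | grep -E 'force|gap|tcp'; done
python3 - <<'E'
from h import *
F=[]
for i in range(8):
    d=eyes.read_camera('side'); F.append(bot.state()['wrist_force'][2])
print(np.round(F,2),np.mean(F),bot.state()['tcp_pos'],bot.state()['effort'])
cv2.imwrite('pics/c16.png',cv2.resize(cv2.cvtColor(d['img'],cv2.COLOR_RGB2BGR)[140:260,280:400],(480,480)))
E
```

```text
time_s: 14.77
tcp_pos: [0.5893, 0.0641, 0.0496]
eef_rot: [-0.001, 0.705, 0.001, 0.709]
wrist_force: [0.2, -0.5, -1.3]
finger_gap: 0.672
time_s: 15.1
tcp_pos: [0.5863, 0.0642, 0.0452]
eef_rot: [-0.001, 0.708, 0.001, 0.707]
wrist_force: [-0.8, 0.3, -2.4]
finger_gap: 0.671
tcp_pos: [0.5864, 0.0642, 0.0453]
wrist_force: [0.5, -0.5, -2.8]
finger_gap: 0.669
tcp_pos: [0.5867, 0.0642, 0.0455]
wrist_force: [-0.7, -0.4, -3.0]
finger_gap: 0.675
tcp_pos: [0.5868, 0.0642, 0.0457]
wrist_force: [-0.8, 0.0, -3.1]
finger_gap: 0.68
tcp_pos: [0.587, 0.0641, 0.0459]
wrist_force: [1.3, -0.0, -2.6]
finger_gap: 0.673
tcp_pos: [0.5871, 0.0642, 0.046]
wrist_force: [0.6, 0.2, -1.6]
finger_gap: 0.674
[-1.86 -3.02 -3.86 -3.3  -3.   -3.15 -2.3  -1.98] -2.8091081476959827 [0.58709349 0.06417285 0.04615932] [-4.25537737e-04 -5.01871884e+01 -3.00448394e+01  6.60683541e-02
  2.26031971e-02 -1.93224662e-05]
```

View pics/c16.png

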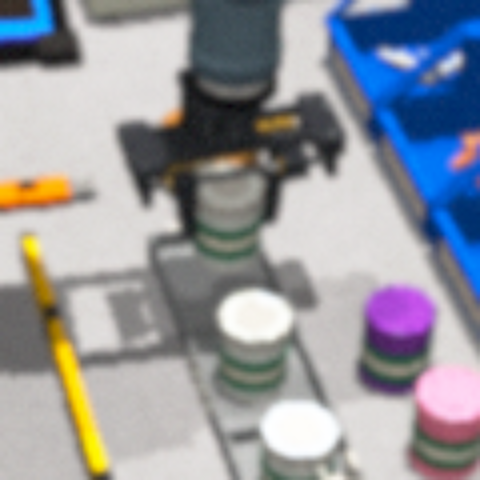

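About 2.8 N (0.29 kg), so this is a light tin. Setting it back.

```bash

python3 -m jog '[[0,0,-0.012,0,0,0,-0.2],[0,0,-0.026,0,0,0,-0.2],[0,0,-0.038,0,0,0,-0.2],[0,0,-0.044,0,0,0,-0.2],[0,0,-0.045,0,0,0,-0.2]]'
python3 -m jog '[[0,0,-0.001,0,0,0,-0.2],[0,0,-0.002,0,0,0,-0.2],[0,0,-0.003,0,0,0,-0.2],[0,0,-0.004,0,0,0,-0.2],[0,0,-0.004,0,0,0,-0.2]]'
python3 -m jog '[[0,0,-0.0005,0,0,0,-0.2],[0,0,-0.001,0,0,0,-0.2],[0,0,-0.001,0,0,0,-0.2]]'
```

```text
time_s: 16.33
tcp_pos: [0.5853, 0.0643, -0.0012]
eef_rot: [-0.001, 0.708, 0.001, 0.706]
wrist_force: [-1.0, 0.2, -3.1]
finger_gap: 0.678
time_s: 16.75
tcp_pos: [0.5874, 0.0641, -0.0026]
eef_rot: [-0.001, 0.707, 0.001, 0.707]
wrist_force: [-0.9, -0.7, -2.4]
finger_gap: 0.679
time_s: 17.0
tcp_pos: [0.5871, 0.0642, -0.0038]
eef_rot: [-0.001, 0.707, 0.001, 0.707]
wrist_force: [-0.1, -0.3, -2.4]
finger_gap: 0.674
```

```bash

python3 -m jog '[[0,0,-0.001,0,0,0,-0.2],[0,0,-0.001,0,0,0,-0.2]]'
python3 -m jog '[[0,0,-0.0005,0,0,0,-0.2],[0,0,-0.0005,0,0,0,-0.2]]'
```

```text
time_s: 17.17
tcp_pos: [0.5871, 0.0641, -0.0039]
eef_rot: [-0.001, 0.707, 0.001, 0.707]
wrist_force: [-4.3, -0.3, 5.3]
finger_gap: 0.675
time_s: 17.33
tcp_pos: [0.5872, 0.0642, -0.0039]
eef_rot: [-0.001, 0.707, 0.001, 0.707]
wrist_force: [-6.5, 0.1, 10.2]
finger_gap: 0.674
```

Seated. Release, rise and move over the middle tin.

```bash

python3 -m jog '[[0,0,0.001,0,0,0,-0.2],[0,0,0.001,0,0,0,0.4],[0,0,0.001,0,0,0,0.7],[0,0,0.001,0,0,0,1],[0,0,0.001,0,0,0,1]]'
python3 -m jog '[[0,0,0,0,0,0,1],[0,0,0.0,0,0,0,1],[0,0,0,0,0,0,1],[0,0,0,0,0,0,1]]'
python3 -m jog '[[0,0,0.015,0,0,0,1],[0,0,0.04,0,0,0,1],[0,0,0.07,0,0,0,1],[-0.003,-0.03,0.09,0,0,0,1],[-0.006,-0.06,0.09,0,0,0,1]]'
python3 -m jog '[[-0.003,-0.03,0,0,0,0,1],[-0.003,-0.054,-0.005,0,0,0,1],[-0.003,-0.054,-0.02,0,0,0,1],[-0.003,-0.054,-0.02,0,0,0,1],[-0.003,-0.054,-0.02,0,0,0,1]]'
python3 - <<'E'
from h import *; import pickle
dw,st=snap('wrist','w17');c=cam(dw,st);d,st2=snap('side','s17');print(st['tcp_pos'],st2['tcp_pos'],st['eef_rot'],st['finger_gap'])
pickle.dump(c,open('w17.pkl','wb'))
a=cv2.resize(cv2.imread('pics/s17.png')[150:250,290:390],(400,400),interpolation=cv2.INTER_CUBIC)
b=cv2.imread('pics/w17.png')[:,120:520]
cv2.imwrite('pics/c17.png',np.hstack([b,a]))
E
```

```text
time_s: 17.75
tcp_pos: [0.5873, 0.0641, -0.0044]
eef_rot: [-0.001, 0.707, 0.001, 0.707]
wrist_force: [-0.1, -0.4, 0.9]
finger_gap: 0.903
time_s: 18.08
tcp_pos: [0.5871, 0.0641, -0.0044]
eef_rot: [-0.001, 0.707, 0.001, 0.707]
wrist_force: [-0.5, 0.1, -0.9]
finger_gap: 0.999
time_s: 18.5
tcp_pos: [0.5845, 0.0043, 0.0909]
eef_rot: [-0.003, 0.704, 0.002, 0.71]
wrist_force: [0.7, -0.7, 0.2]
finger_gap: 0.999
time_s: 18.92
tcp_pos: [0.5771, -0.0497, 0.0649]
eef_rot: [-0.001, 0.708, 0.001, 0.706]
wrist_force: [0.3, -0.5, -0.3]
finger_gap: 1.004
[ 0.57711384 -0.04966372  0.06486859] [ 0.57772378 -0.04936265  0.06550522] [-6.22125098e-04  7.07886369e-01  1.28192876e-03  7.06324895e-01] 1.0037099640021703
```

View pics/c17.png

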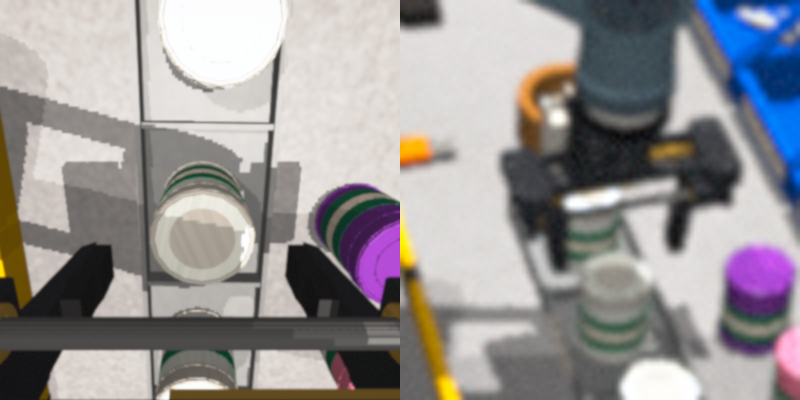

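```bash
python3 - <<'E'
from h import *; import pickle
c=pickle.load(open('w17.pkl','rb'));print(ray(c,323,236,.079),bot.state()['tcp_pos'])
E
python3 -m jog '[[0,-0.001,-0.02,0,0,0,1],[0,-0.001,-0.04,0,0,0,1],[0,-0.001,-0.058,0,0,0,1],[0,-0.001,-0.07,0,0,0,1],[0,-0.001,-0.07,0,0,0,1]]'
python3 -m jog '[[0,0,0,0,0,0,1],[0,0,0,0,0,0,1],[0,0,0,0,0,0,1]]'
python3 - <<'E'
from h import *; import pickle
dw,st=snap('wrist','w18');d,st=snap('side','s18');print(st['tcp_pos'],st['eef_rot'],st['finger_gap'])
a=cv2.resize(cv2.imread('pics/s18.png')[150:250,290:390],(400,400),interpolation=cv2.INTER_CUBIC)
b=cv2.imread('pics/w18.png')[:,120:520]
cv2.imwrite('pics/c18.png',np.hstack([b,a]))
E
```

```text
[ 0.57905233 -0.04752355  0.079     ] [ 0.57818878 -0.0491903   0.06594546]
time_s: 19.43
tcp_pos: [0.5763, -0.0496, -0.0066]
eef_rot: [-0.001, 0.708, 0.002, 0.706]
wrist_force: [-0.3, -0.4, 0.2]
finger_gap: 0.998
time_s: 19.68
tcp_pos: [0.5793, -0.051, -0.0029]
eef_rot: [-0.002, 0.706, 0.001, 0.708]
wrist_force: [-0.5, -0.4, 0.7]
finger_gap: 0.998
[ 0.57919625 -0.05106675 -0.00300427] [-0.00152872  0.70630968  0.00104022  0.70790057] 0.9998103759978081
```

View pics/c18.png

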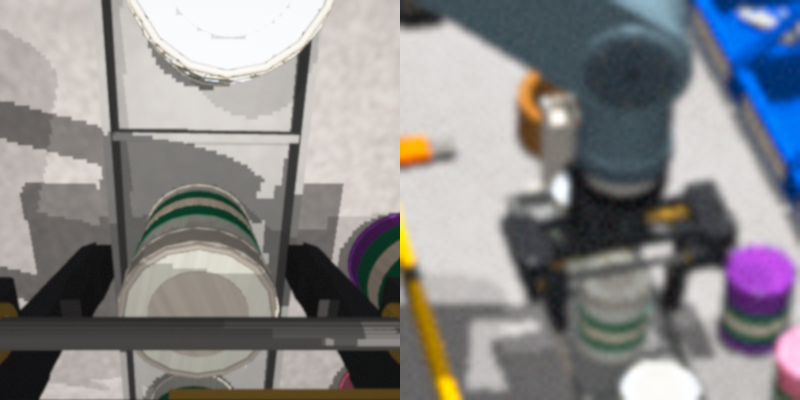

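```bash

python3 -m jog '[[0,0,0,0,0,0,0.5],[0,0,0,0,0,0,0.2],[0,0,0,0,0,0,0],[0,0,0,0,0,0,0],[0,0,0,0,0,0,-0.2]]' 30
python3 -m jog '[[0,0,0,0,0,0,-0.2],[0,0,0,0,0,0,-0.2],[0,0,0,0,0,0,-0.2]]'
python3 -m jog '[[0,0,0.008,0,0,0,-0.2],[0,0,0.02,0,0,0,-0.2],[0,0,0.035,0,0,0,-0.2],[0,0,0.048,0,0,0,-0.2],[0,0,0.05,0,0,0,-0.2]]'
python3 -m jog '[[0,0,0,0,0,0,-0.2],[0,0,0,0,0,0,-0.2],[0,0,0,0,0,0,-0.2],[0,0,0,0,0,0,-0.2]]'
python3 - <<'E'
from h import *
F=[]
for i in range(12):
    d=eyes.read_camera('side'); F.append(bot.state()['wrist_force'][2])
print(np.round(F,2),np.mean(F),bot.state()['tcp_pos'],bot.state()['effort'][:3],bot.state()['finger_gap'])
cv2.imwrite('pics/c19.png',cv2.resize(cv2.cvtColor(d['img'],cv2.COLOR_RGB2BGR)[140:260,280:400],(480,480)))
E
```

```text
time_s: 20.2
tcp_pos: [0.5782, -0.0509, -0.0043]
eef_rot: [-0.001, 0.707, 0.001, 0.707]
wrist_force: [0.4, -1.0, 0.7]
finger_gap: 0.669
time_s: 20.45
tcp_pos: [0.5782, -0.0509, -0.0043]
eef_rot: [-0.001, 0.707, 0.001, 0.707]
wrist_force: [0.8, 0.3, 1.3]
finger_gap: 0.677
time_s: 20.87
tcp_pos: [0.58, -0.0514, 0.049]
eef_rot: [-0.002, 0.706, 0.001, 0.709]
wrist_force: [0.9, -0.1, -3.0]
finger_gap: 0.67
time_s: 21.2
tcp_pos: [0.5773, -0.0506, 0.0447]
eef_rot: [-0.001, 0.708, 0.001, 0.707]
wrist_force: [-0.1, 0.3, -4.3]
finger_gap: 0.679
[-4.1  -3.57 -3.52 -3.32 -4.   -3.44 -3.42 -3.91 -3.37 -3.68 -3.25 -3.29] -3.5732165207949644 [ 0.57807181 -0.0508507   0.04561671] [-3.11628857e-03 -4.95230198e+01 -3.01583219e+01] 0.6761768506651309
```

View pics/c19.png

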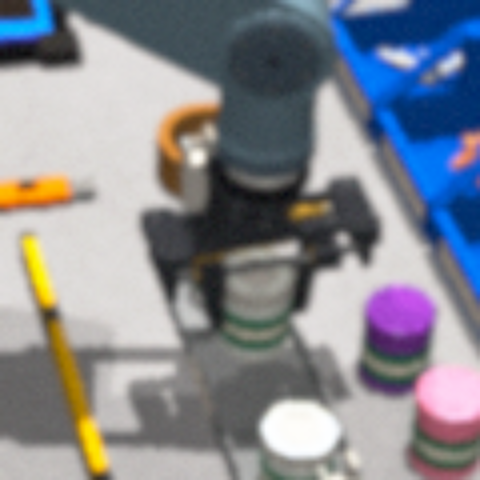

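About 3.6 N (0.36 kg), so this one is light too. Setting it back.

```bash

python3 -m jog '[[0,0,-0.012,0,0,0,-0.2],[0,0,-0.026,0,0,0,-0.2],[0,0,-0.038,0,0,0,-0.2],[0,0,-0.044,0,0,0,-0.2],[0,0,-0.046,0,0,0,-0.2]]'
python3 -m jog '[[0,0,-0.001,0,0,0,-0.2],[0,0,-0.002,0,0,0,-0.2],[0,0,-0.003,0,0,0,-0.2],[0,0,-0.003,0,0,0,-0.2]]'
python3 -m jog '[[0,0,-0.001,0,0,0,-0.2],[0,0,-0.001,0,0,0,-0.2]]'
python3 -m jog '[[0,0,-0.0005,0,0,0,-0.2],[0,0,-0.0005,0,0,0,-0.2]]'
```

```text
time_s: 22.22
tcp_pos: [0.5765, -0.0504, -0.0025]
eef_rot: [-0.001, 0.708, 0.002, 0.706]
wrist_force: [-1.1, 0.3, -4.2]
finger_gap: 0.675
time_s: 22.55
tcp_pos: [0.5785, -0.051, -0.003]
eef_rot: [-0.001, 0.707, 0.001, 0.707]
wrist_force: [0.5, 0.1, -3.7]
finger_gap: 0.675
time_s: 22.72
tcp_pos: [0.5783, -0.0509, -0.0041]
eef_rot: [-0.001, 0.707, 0.001, 0.707]
wrist_force: [-0.3, 0.2, -2.9]
finger_gap: 0.673
time_s: 22.88
tcp_pos: [0.5783, -0.0509, -0.0043]
eef_rot: [-0.001, 0.707, 0.001, 0.707]
wrist_force: [-2.3, 0.6, 1.4]
finger_gap: 0.675
```

```bash

python3 -m jog '[[0,0,0,0,0,0,0.1],[0,0,0,0,0,0,0.4],[0,0,0,0,0,0,0.7],[0,0,0,0,0,0,1],[0,0,0,0,0,0,1]]'
python3 -m jog '[[0,0,0,0,0,0,1],[0,0,0.0,0,0,0,1],[0,0,0,0,0,0,1],[0,0,0,0,0,0,1]]'
python3 -m jog '[[0,0,0.015,0,0,0,1],[0,0,0.04,0,0,0,1],[0,0,0.07,0,0,0,1],[-0.001,-0.03,0.09,0,0,0,1],[-0.003,-0.06,0.09,0,0,0,1]]'
python3 -m jog '[[-0.002,-0.03,0,0,0,0,1],[-0.003,-0.06,-0.005,0,0,0,1],[-0.003,-0.074,-0.02,0,0,0,1],[-0.003,-0.074,-0.02,0,0,0,1],[-0.003,-0.074,-0.02,0,0,0,1]]'
python3 - <<'E'
from h import *; import pickle
dw,st=snap('wrist','w20');c=cam(dw,st);d,st2=snap('side','s20');print(st['tcp_pos'],st2['tcp_pos'],st['eef_rot'],st['finger_gap'])
pickle.dump(c,open('w20.pkl','wb'))
a=cv2.resize(cv2.imread('pics/s20.png')[180:280,290:390],(400,400),interpolation=cv2.INTER_CUBIC)
b=cv2.imread('pics/w20.png')[:,120:520]
cv2.imwrite('pics/c20.png',np.hstack([b,a]))
E
```

```text
time_s: 23.3
tcp_pos: [0.5783, -0.0509, -0.0048]
eef_rot: [-0.001, 0.707, 0.001, 0.707]
wrist_force: [0.3, 0.2, 0.1]
finger_gap: 0.902
time_s: 23.63
tcp_pos: [0.5781, -0.0508, -0.0049]
eef_rot: [-0.001, 0.707, 0.001, 0.707]
wrist_force: [0.2, 0.0, 0.1]
finger_gap: 1.001
time_s: 24.05
tcp_pos: [0.5785, -0.1114, 0.0904]
eef_rot: [-0.004, 0.704, 0.001, 0.71]
wrist_force: [1.6, -1.5, 0.8]
finger_gap: 1.002
time_s: 24.47
tcp_pos: [0.5711, -0.1849, 0.0642]
eef_rot: [-0.0, 0.708, 0.001, 0.706]
wrist_force: [-0.2, 0.3, 0.1]
finger_gap: 1.001
[ 0.57110818 -0.1849391   0.06418418] [ 0.57165323 -0.18430122  0.06482779] [-7.69437429e-05  7.07797266e-01  1.08455705e-03  7.06414785e-01] 1.0008644975507779
```

View pics/c20.png

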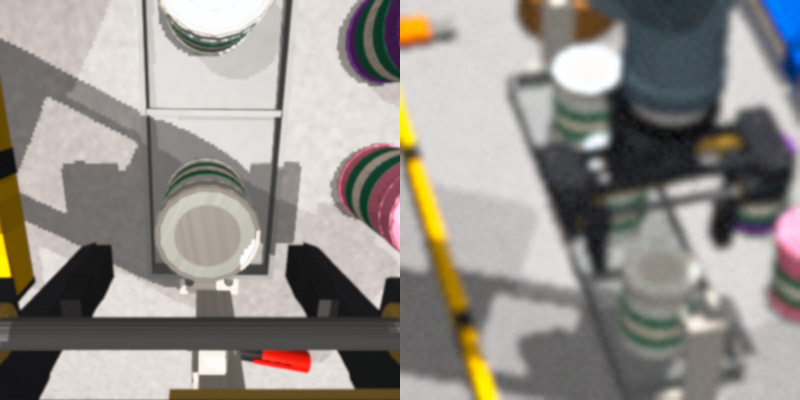

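```bash
python3 - <<'E'
from h import *; import pickle
c=pickle.load(open('w20.pkl','rb'));print(ray(c,327,234,.079),bot.state()['tcp_pos'])
E
python3 -m jog '[[0.001,0.002,-0.02,0,0,0,1],[0.002,0.002,-0.04,0,0,0,1],[0.002,0.002,-0.058,0,0,0,1],[0.002,0.002,-0.07,0,0,0,1],[0.002,0.002,-0.07,0,0,0,1]]'
python3 -m jog '[[0,0,0,0,0,0,1],[0,0,0,0,0,0,1],[0,0,0,0,0,0,1]]'
python3 - <<'E'
from h import *; import pickle
dw,st=snap('wrist','w21');d,st=snap('side','s21');print(st['tcp_pos'],st['eef_rot'],st['finger_gap'])
a=cv2.resize(cv2.imread('pics/s21.png')[180:280,290:390],(400,400),interpolation=cv2.INTER_CUBIC)
b=cv2.imread('pics/w21.png')[:,120:520]
cv2.imwrite('pics/c21.png',np.hstack([b,a]))
E
```

```text
[ 0.57531187 -0.18123686  0.079     ] [ 0.57205709 -0.18393751  0.06525902]
time_s: 24.98
tcp_pos: [0.5725, -0.1807, -0.0072]
eef_rot: [-0.001, 0.708, 0.003, 0.706]
wrist_force: [-0.3, -0.8, 0.3]
finger_gap: 1.0
time_s: 25.23
tcp_pos: [0.5752, -0.1832, -0.0034]
eef_rot: [-0.002, 0.706, 0.001, 0.708]
wrist_force: [-0.0, 0.3, 0.2]
finger_gap: 0.999
[ 0.57511788 -0.18324465 -0.00345059] [-0.00170902  0.70637156  0.00088637  0.70783862] 1.000513627604301
```

View pics/c21.png

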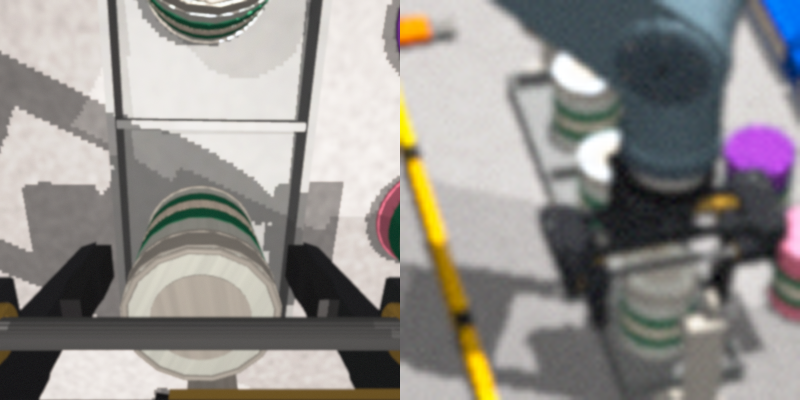

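```bash

python3 -m jog '[[0,0,0,0,0,0,0.5],[0,0,0,0,0,0,0.2],[0,0,0,0,0,0,0],[0,0,0,0,0,0,0],[0,0,0,0,0,0,-0.2]]' 40
python3 -m jog '[[0,0,0,0,0,0,-0.2],[0,0,0,0,0,0,-0.2],[0,0,0,0,0,0,-0.2]]'
python3 -m jog '[[0,0,0.008,0,0,0,-0.2],[0,0,0.02,0,0,0,-0.2],[0,0,0.035,0,0,0,-0.2],[0,0,0.048,0,0,0,-0.2],[0,0,0.05,0,0,0,-0.2]]'
python3 -m jog '[[0,0,0,0,0,0,-0.2],[0,0,0,0,0,0,-0.2],[0,0,0,0,0,0,-0.2],[0,0,0,0,0,0,-0.2]]'
python3 - <<'E'
from h import *
F=[]
for i in range(12):
    d=eyes.read_camera('side'); F.append(bot.state()['wrist_force'][2])
print(np.round(F,2),np.mean(F),bot.state()['tcp_pos'],bot.state()['finger_gap'])
cv2.imwrite('pics/c22.png',cv2.resize(cv2.cvtColor(d['img'],cv2.COLOR_RGB2BGR)[160:290,270:400],(520,520)))
E
```

```text
time_s: 25.75
tcp_pos: [0.5746, -0.183, -0.0047]
eef_rot: [-0.001, 0.707, 0.001, 0.708]
wrist_force: [2.0, 0.2, -0.9]
finger_gap: 0.673
time_s: 26.0
tcp_pos: [0.5746, -0.183, -0.0047]
eef_rot: [-0.001, 0.707, 0.001, 0.707]
wrist_force: [3.3, 0.3, -0.4]
finger_gap: 0.674
time_s: 26.42
tcp_pos: [0.5754, -0.1836, 0.0482]
eef_rot: [-0.002, 0.706, 0.001, 0.708]
wrist_force: [0.1, -0.1, -5.6]
finger_gap: 0.673
time_s: 26.75
tcp_pos: [0.5733, -0.1824, 0.0441]
eef_rot: [-0.001, 0.708, 0.002, 0.706]
wrist_force: [-0.3, 0.1, -6.1]
finger_gap: 0.672
[-6.5  -5.27 -5.2  -5.18 -5.41 -5.55 -5.67 -6.68 -6.18 -5.26 -5.88 -7.24] -5.835634979152541 [ 0.57409522 -0.18282558  0.04513921] 0.6708489728419206
```

View pics/c22.png

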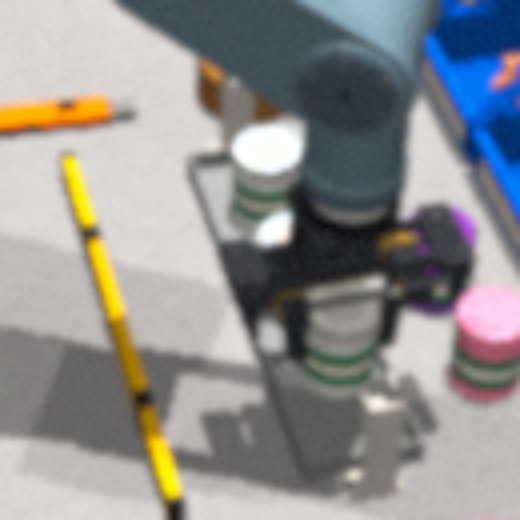

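This one reads 5.8 N (about 0.6 kg), so it is the full tin. Raise its base to about 20 cm.

```bash

python3 -m jog '[[0,0,0.015,0,0,0,-0.2],[0,0,0.04,0,0,0,-0.2],[0,0,0.07,0,0,0,-0.2],[0,0,0.1,0,0,0,-0.2],[0,0,0.125,0,0,0,-0.2]]'
python3 -m jog '[[0,0,0.015,0,0,0,-0.2],[0,0,0.021,0,0,0,-0.2],[0,0,0.021,0,0,0,-0.2],[0,0,0.021,0,0,0,-0.2],[0,0,0.021,0,0,0,-0.2]]'
for i in 1 2 3; do python3 -m jog '[[0,0,0,0,0,0,-0.2],[0,0,0,0,0,0,-0.2],[0,0,0,0,0,0,-0.2],[0,0,0,0,0,0,-0.2],[0,0,0,0,0,0,-0.2]]'; done
python3 - <<'E'
from h import *
dw,st=snap('wrist','w23');d,st=snap('side','s23');d,st=snap('top','t23');print(st['tcp_pos'],st['joint_velocities'],st['wrist_force'])
a=cv2.resize(cv2.imread('pics/s23.png')[130:300,240:420],(424,400),interpolation=cv2.INTER_CUBIC)
b=cv2.resize(cv2.imread('pics/w23.png')[:,140:500],(360,400))
cv2.imwrite('pics/c23.png',np.hstack([a,b]))
E
```

```text
time_s: 27.77
tcp_pos: [0.5744, -0.183, 0.1723]
eef_rot: [-0.001, 0.707, 0.001, 0.708]
wrist_force: [0.9, -0.6, -5.9]
finger_gap: 0.675
time_s: 28.18
tcp_pos: [0.573, -0.1823, 0.189]
eef_rot: [-0.001, 0.708, 0.002, 0.706]
wrist_force: [-0.4, 0.2, -6.5]
finger_gap: 0.671
time_s: 28.6
tcp_pos: [0.574, -0.1828, 0.1908]
eef_rot: [-0.001, 0.707, 0.001, 0.707]
wrist_force: [-0.1, -0.9, -6.5]
finger_gap: 0.67
time_s: 29.02
tcp_pos: [0.5741, -0.1829, 0.1912]
eef_rot: [-0.001, 0.707, 0.001, 0.707]
wrist_force: [0.5, 0.1, -6.3]
finger_gap: 0.671
time_s: 29.43
tcp_pos: [0.5741, -0.1828, 0.1911]
eef_rot: [-0.001, 0.707, 0.001, 0.707]
wrist_force: [0.2, 1.0, -6.4]
finger_gap: 0.672
[ 0.57405797 -0.18283194  0.19108373] [-0.00075369 -0.00063507  0.00052856  0.00052019 -0.00013467 -0.00033571] [-0.48446406 -0.19427654 -5.70377122]
```

View pics/c23.png

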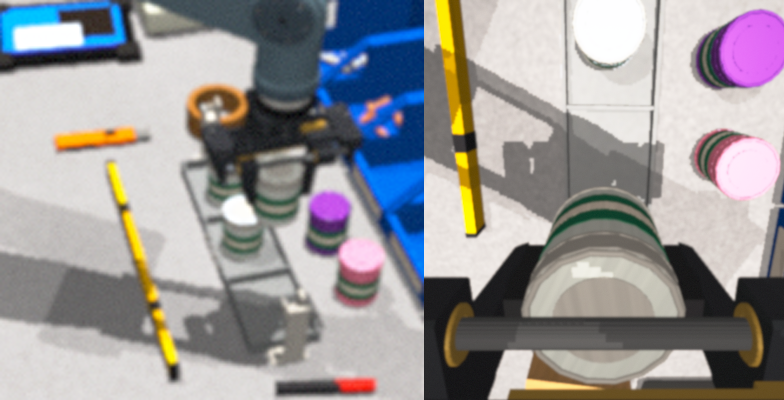

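View pics/t23.png

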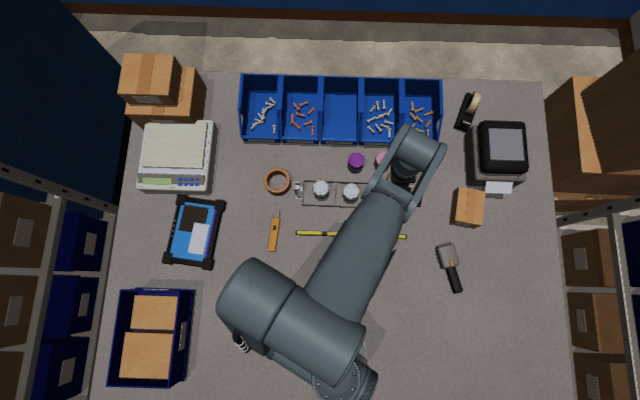

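The full tin is held upright and still, with its base about 0.20 m up. The bar is on the bench, and the other two tins are upright in the tray. Handing in.

```bash
python3 -c "
from station import bot
print(bot.finish_job())"
```

```text
the job is handed in; nothing more can be done
None
```

I lifted the bar out of its hooks, stood it on the bench about 15 cm in front of the tray's middle, and let it go. I then hefted the tins from left to right: about 2.8 N (0.29 kg), 3.6 N (0.36 kg) and 5.8–6.4 N (0.6–0.65 kg). The two lighter tins went back in their own compartments. I handed in at about 29.6 s of the 72 s allowed, holding the right-hand tin upright and still with its base about 0.20 m up; the hand-in reports no verdict.

- **Last checks:** In the last pictures, both lighter tins are upright in their compartments, the bar is standing on the bench, and the other items look unmoved. The wrist reads about -6 N, the gap matches the 60 mm tin, and the joints are at rest.
- **What disagreed:** The real fingertips sit about 38 mm behind the reported TCP. My first grasp of the bar therefore closed on nothing, without touching the bar or the tins. I allowed for the offset in every later move.
- **Smaller points:** The side camera put the tins about 7 mm further right than the wrist and top views. Setting the bar down briefly pressed with about 21 N before I eased off and released it.

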